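# Find the free wells of a sample tray by touch, load the vials and put the cover on

## Task

Some wells of the sample tray already hold a sample hidden under their black cap: press the caps to feel which wells are empty (an empty well's cap sinks under a light push). Then stand every vial waiting on the bare worktop to the right of the tray (not those in the blue rack at the back) upright in an empty well of its own, pushed all the way down, and last set the blue cover squarely over the tray so that it sits fully down on the tray's ledge. Let go of everything, keep the vials upright throughout, and leave the dropper bottle and the stopper where they are.

Things in the scene. Friction and masses are not known exactly. Their poses are not given: they have to be found in the camera images.
- tray: Fixed sample tray, mm. Origin: centre of its underside; z up. Grey ledge 176 x 176 outside, its top 50 above the origin; white block inside it 162 x 162, its top face 62 above the origin. Nine square wells 28 x 28, 3 x 3, 50 apart, each under a black square cap, all alike. Five wells are empty; which ones differs from start to start.
- lid: Loose blue cover, a deep upside-down tray, about 0.2 kg, fits any way round. Origin: centre of its skirt's lower edge; z up; handle along y. Outside 176 x 176 x 40 tall; inside 168 x 168 x 36 deep, so 3 play a side round the white block. Skirt on the ledge: origin 50 above the tray's, 4 clear over a vial fully down. May get knocked 2 to 4 cm aside.
- lid_handle (a point): Middle of the top of the cover's grey bar handle, 70 above the cover's origin. Bar 84 long along the cover's y, 14 wide, 12 thick, 18 free between it and the cover's top face; two posts under it 34 either side of the middle.
- vial_a: Loose pink vial with blue cap, standing upright on the worktop, may be absent. 21 diameter x 60 tall, the cap is the top 12 (19.6 diameter), 0.03 kg. Origin: centre of its base; z up along it. Fully down in a well its base is 22 above the tray's origin and its top stands 20 above the top face.
- vial_b: Loose amber vial with black cap, standing upright on the worktop, may be absent. 21 diameter x 60 tall, the cap is the top 12 (19.6 diameter), 0.03 kg. Origin: centre of its base; z up along it. Fully down in a well its base is 22 above the tray's origin and its top stands 20 above the top face.
- vial_c: Loose whitish vial with white cap, standing upright on the worktop, may be absent. 21 diameter x 60 tall, the cap is the top 12 (19.6 diameter), 0.03 kg. Origin: centre of its base; z up along it. Fully down in a well its base is 22 above the tray's origin and its top stands 20 above the top face.
- vial_d: Loose pink vial with blue cap, standing upright on the worktop, may be absent. 21 diameter x 60 tall, the cap is the top 12 (19.6 diameter), 0.03 kg. Origin: centre of its base; z up along it. Fully down in a well its base is 22 above the tray's origin and its top stands 20 above the top face.
- vial_e: Loose amber vial with black cap, standing upright on the worktop, may be absent. 21 diameter x 60 tall, the cap is the top 12 (19.6 diameter), 0.03 kg. Origin: centre of its base; z up along it. Fully down in a well its base is 22 above the tray's origin and its top stands 20 above the top face.
- vial_f: Loose whitish vial with white cap, standing upright on the worktop, may be absent. 21 diameter x 60 tall, the cap is the top 12 (19.6 diameter), 0.03 kg. Origin: centre of its base; z up along it. Fully down in a well its base is 22 above the tray's origin and its top stands 20 above the top face.
- cell_0 (a point): Centre of a well's mouth, level with the tray's top face, at x -50, y -50 in the tray's frame. Its black cap (25 x 25 x 10) starts with its top 8 above. Well full: the cap never moves. Well empty: the cap sinks against about 2 N of friction, stays where pushed (no spring), stops with its top 40 below the mouth; a vial pushed into the well drives it down.
- cell_1 (a point): Centre of a well's mouth, level with the tray's top face, at x -50, y +0 in the tray's frame. Its black cap (25 x 25 x 10) starts with its top 8 above. Well full: the cap never moves. Well empty: the cap sinks against about 2 N of friction, stays where pushed (no spring), stops with its top 40 below the mouth; a vial pushed into the well drives it down.
- cell_2 (a point): Centre of a well's mouth, level with the tray's top face, at x -50, y +50 in the tray's frame. Its black cap (25 x 25 x 10) starts with its top 8 above. Well full: the cap never moves. Well empty: the cap sinks against about 2 N of friction, stays where pushed (no spring), stops with its top 40 below the mouth; a vial pushed into the well drives it down.
- cell_3 (a point): Centre of a well's mouth, level with the tray's top face, at x +0, y -50 in the tray's frame. Its black cap (25 x 25 x 10) starts with its top 8 above. Well full: the cap never moves. Well empty: the cap sinks against about 2 N of friction, stays where pushed (no spring), stops with its top 40 below the mouth; a vial pushed into the well drives it down.
- cell_4 (a point): Centre of a well's mouth, level with the tray's top face, at x +0, y +0 in the tray's frame. Its black cap (25 x 25 x 10) starts with its top 8 above. Well full: the cap never moves. Well empty: the cap sinks against about 2 N of friction, stays where pushed (no spring), stops with its top 40 below the mouth; a vial pushed into the well drives it down.
- cell_5 (a point): Centre of a well's mouth, level with the tray's top face, at x +0, y +50 in the tray's frame. Its black cap (25 x 25 x 10) starts with its top 8 above. Well full: the cap never moves. Well empty: the cap sinks against about 2 N of friction, stays where pushed (no spring), stops with its top 40 below the mouth; a vial pushed into the well drives it down.
- cell_6 (a point): Centre of a well's mouth, level with the tray's top face, at x +50, y -50 in the tray's frame. Its black cap (25 x 25 x 10) starts with its top 8 above. Well full: the cap never moves. Well empty: the cap sinks against about 2 N of friction, stays where pushed (no spring), stops with its top 40 below the mouth; a vial pushed into the well drives it down.
- cell_7 (a point): Centre of a well's mouth, level with the tray's top face, at x +50, y +0 in the tray's frame. Its black cap (25 x 25 x 10) starts with its top 8 above. Well full: the cap never moves. Well empty: the cap sinks against about 2 N of friction, stays where pushed (no spring), stops with its top 40 below the mouth; a vial pushed into the well drives it down.
- cell_8 (a point): Centre of a well's mouth, level with the tray's top face, at x +50, y +50 in the tray's frame. Its black cap (25 x 25 x 10) starts with its top 8 above. Well full: the cap never moves. Well empty: the cap sinks against about 2 N of friction, stays where pushed (no spring), stops with its top 40 below the mouth; a vial pushed into the well drives it down.
- dropper: Bystander: small amber dropper bottle, 33 x 33 x 62, standing; origin at the centre of its base. Not to be disturbed.
- stopper: Bystander: brown rubber stopper, 32 x 32 x 26; origin at the centre of its base. Not to be disturbed.
There are look-alikes about, which are no part of the job. What is shaped like the tray but brown is not meant.

How it is judged (in metres and radians):
On the way, in this order (a step that is already met when the one before it is completed fails the run):
1. every vial present stands fully down in an empty well (x of vial_a in the frame of tray between -0.075 and 0.075 m and y of vial_a in the frame of tray between -0.075 and 0.075 m and z of vial_a in the frame of tray between 0.015 and 0.0265 m and angle between each of vial_a, vial_b, vial_c, vial_d, vial_e, vial_f's own z axis and vertical below 0.25 rad and x of vial_b in the frame of tray between -0.075 and 0.075 m and y of vial_b in the frame of tray between -0.075 and 0.075 m and z of vial_b in the frame of tray between 0.015 and 0.0265 m and x of vial_c in the frame of tray between -0.075 and 0.075 m and y of vial_c in the frame of tray between -0.075 and 0.075 m and z of vial_c in the frame of tray between 0.015 and 0.0265 m and x of vial_d in the frame of tray between -0.075 and 0.075 m and y of vial_d in the frame of tray between -0.075 and 0.075 m and z of vial_d in the frame of tray between 0.015 and 0.0265 m and x of vial_e in the frame of tray between -0.075 and 0.075 m and y of vial_e in the frame of tray between -0.075 and 0.075 m and z of vial_e in the frame of tray between 0.015 and 0.0265 m and x of vial_f in the frame of tray between -0.075 and 0.075 m and y of vial_f in the frame of tray between -0.075 and 0.075 m and z of vial_f in the frame of tray between 0.015 and 0.0265 m), for 0.2 s.
2. the cover sits squarely over the tray on its ledge (horizontal distance between lid and tray below 0.005 m and z of lid in the frame of tray between 0.046 and 0.053 m and (angle between the x axis of lid and the x axis of tray, either way round below 0.05 rad or angle between the x axis of lid and the y axis of tray, either way round below 0.05 rad) and angle between lid's own z axis and vertical below 0.04 rad), for 0.2 s.
At the end, for the whole second after the job is handed in: Each vial present is upright (0.25 rad) in a well, base 15 to 26.5 mm above the tray origin; cover centre within 5 mm of the tray centre, square within 0.05 rad, level within 0.04 rad, lower edge 46 to 53 mm above the tray origin; all at rest (all of step 1 and all of step 2 and linear speed of each of lid, vial_a, vial_b, vial_c, vial_d, vial_e, vial_f below 0.02 m/s); the robot touches nothing.
It fails at once if a bystander (dropper bottle, stopper) is moved more than 4 cm (distance of any of dropper, stopper from where it was at the start of the episode above 0.04 m).
It fails at once if a vial is tipped over (angle between any of vial_a, vial_b, vial_c, vial_d, vial_e, vial_f's own z axis and vertical above 0.8 rad).
Of vial_a, vial_b, vial_c, vial_d, vial_e, vial_f only 4 to 5 are there at a start; the rules pass over those that are not, and their reading is None.
At some moment in a run one of lid may be knocked a few centimetres aside while the robot is not near it.
It also fails if it takes over 208 s, if anything falls off the work surface, if the arm or the gripper's body presses on something with over 40 N, if the wrist force passes 120 N, or if a joint passes its speed limit or range.

## Robot

A 6-joint arm with a two-finger parallel gripper is mounted at the origin on a cart in front of the work surface, level with it; the furniture and walls round the work are solid. World frame = base frame: x ahead of the robot, y to its left, z up, the work surface at z = 0. Lengths are in mm, angles in degrees, forces in N, time in s.
With the tool pointing down it reaches from about 325 to 850 mm from the base axis. Payload 15.5 kg.
Tool frame: the origin (TCP) lies at the very end of the fingers, on their centre line; the grasp point (between the pads) lies 19 mm behind it; z points along the fingers, y is the direction in which the jaws open and shut (so a half turn about z gives the same grasp; the last joint's range is limited). The gripper opens to 91 mm and grips with 3 to 60 N. Pads are 32 mm wide; open, the fingers measure 118 mm over their backs; the gripper's body (76 mm by 178 mm) begins 60 mm behind the grasp point.
Start: joints at [64.716, 28.281, 77.091, -0, 74.628, -5.472], TCP at [211.839, 588.006, 213.915] pointing down, gripper open.
Joint ranges: [-166.48, 166.48], [-47.26, 123.95], [12.59, 153.08], [-70.14, 250.14], [6.76, 159.57], [-176.63, 176.63]. Speed limits (degrees/s): [108.29, 108.29, 147.25, 172.46, 172.46, 172.46].

## Interface

Orientations are given as [roll, pitch, yaw] about the fixed x, y, z axes, in that order (R = Rz(yaw) Ry(pitch) Rx(roll)).
In Python, from bench import status, snapshot, camera_info, order gives the robot as it stands.
- The arm moves only by the tool play_rows, never from a script. Its argument "plan" is a list that holds one entry, the list of rows, each a list of 6 numbers: the shift along the tool's x, y, z scaled (see below), then the turn, a rotation vector about the tool's x, y, z scaled (see below). A call has 1 to 10 rows; each row is the pose to reach, as a shift and turn from the pose measured when the call began, along the tool's axes at that moment, turning the shorter way round; what a row does not reach only later rows make up. The controller multiplies each number of a shift by 0.2 m and each number of a turn by pi rad. A row lasts 1/10 s, in which the tool goes at most 50 mm and 8.59 degrees, less where a joint would pass 70% of its speed; a pose out of reach is approached as far as the arm can. A call with a number of a shift or a turn outside -1 to 1 is refused whole. A call with a gripper value outside its range is refused whole. "gripper" is the closure, from 0 (fully open) to 1 (shut), set as the call begins (left out, the last holds). The fingers move at their own pace and stop on an object; "force" is the grip in N (left out, the last holds). Time passes only in rows, so rows that repeat a pose let the fingers close. It gives the time, the measured TCP pose, the force and the opening at its end, in the units of the state.
- status.state(): the state, without advancing time (a new reading comes with each control period).
- snapshot(name): name is "scene" or "side" or "wrist"; returns the picture (384x512x3 uint8, red, green, blue); there is no depth.
- camera_info(name): a dict with "fov_y" (degrees; the focal length in pixels is half the picture's height over the tangent of half this angle, whatever the lens; pixels are square), "cx", "cy" (the principal point, pixels), "R" (3x3) and "t" (3): a world point X has camera coordinates R X + t; the wrist camera has in their place "mount" (4x4, takes a point from camera to tool coordinates, whose origin is the TCP and whose axes are the flange's). Camera axes: x right, y down, z forward; pixel columns grow to the right and rows downward; lengths in mm; the calibration is good to about 2 mm. A picture is of the moment at which its call begins: read the wrist's pose just before it. camera_info takes no time and is no camera call.
- order.finish_job(): hands the job in, once; it reports no verdict.
The state is a dict: "time": time; "qpos": joint angles; "qd": joint speeds; "effort": joint torques, N m; "eef_pos": TCP position; "tool_rot": TCP orientation; "ft_force": force on the tool from outside, world axes, zero at the start; "torque": the same for the moment, N m; "finger_gap": finger opening in mm.
Only numpy, scipy, OpenCV 4.12 (cv2) and the standard library are available. Lean on these libraries where they do the work, as an engineer would, in place of code of your own. Each camera call takes 0.05 s, during which the arm holds its last target.

## Working session

There is one attempt and no reset: what is moved stays moved. The work goes in short steps, Python scripts to look and compute and a tool call to move; the robot and the scene stay as the last step left them, time stands still between calls to the robot, and variables do not carry over. Pictures are saved under pics/ and viewed, and the job is handed in when it is done.

Besides the shell and the picture viewer there is one more tool, called after "Request:" by a JSON object that holds its "method" and its "body". play_rows: Moves the arm, as the interface text tells. Shifts and turns lie within -1 to 1; 1 stands for 0.2 m of shift or pi rad of turn. Its arguments: {"type":"object","properties":{"plan":{"type":"array"},"gripper":{"type":"number"},"force":{"type":"number"}},"required":["plan"]}

```bash
ls; mkdir -p pics; python3 - <<'E'
from bench import status, snapshot, camera_info
import cv2
print(status.state())
for n in ["scene","side","wrist"]:
    print(n,camera_info(n))
    im=snapshot(n); cv2.imwrite(f"pics/{n}0.png",im[:,:,::-1])
E
```

```text
pics
{'time': 0.0, 'qpos': array([ 6.47165416e+01,  2.83150771e+01,  7.71270365e+01, -1.04973693e-03,
        7.46258305e+01, -5.47184364e+00]), 'qd': array([-0.05323716,  0.00693068,  0.01114057, -0.0790802 , -0.0104572 ,
       -0.04682322]), 'effort': array([-2.88362877e-03, -8.78813696e+01, -3.81846929e+01,  7.07112369e-02,
        5.34076395e-02, -6.03776084e-05]), 'eef_pos': array([211.67798159, 587.67527451, 213.33671442]), 'tool_rot': array([-1.79932269e+02, -5.47168927e-03,  1.60188661e+02]), 'ft_force': array([ 0.66006889, -0.06901966,  0.26165213]), 'torque': array([-0.01748712,  0.03124375,  0.00614102]), 'finger_gap': 90.98511457549414}
scene {'fov_y': 44.55906791930599, 'cx': 248.2055584056704, 'cy': 185.019288490241, 'R': array([[ 0.68867459, -0.72504762, -0.00576648],
       [-0.5383307 , -0.50596455, -0.67394356],
       [ 0.48572354,  0.46723208, -0.73876033]]), 't': array([-469.4086177 ,  323.2658413 , 1625.86258879])}
side {'fov_y': 47.22384043675855, 'cx': 253.55596797274637, 'cy': 195.6689377769281, 'R': array([[-0.99799313, -0.06135185,  0.01567396],
       [-0.04504155,  0.51380529, -0.85672363],
       [ 0.04450822, -0.85571028, -0.51553753]]), 't': array([ 577.49861164,  120.4768745 , 1299.7515917 ])}
wrist {'fov_y': 63.91040868942073, 'cx': 257.1901096270996, 'cy': 192.77730152832507, 'mount': array([[-1.48226806e-04, -9.71549324e-01, -2.36837264e-01,
         6.56771093e+01],
       [ 9.99999169e-01, -4.47237297e-04,  1.20878956e-03,
         9.53889011e-01],
       [-1.28032113e-03, -2.36836888e-01,  9.71548583e-01,
        -1.70383197e+02],
       [ 0.00000000e+00,  0.00000000e+00,  0.00000000e+00,
         1.00000000e+00]])}
```

View pics/scene0.png

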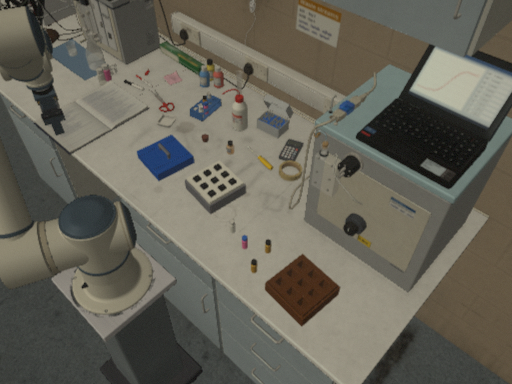

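View pics/side0.png

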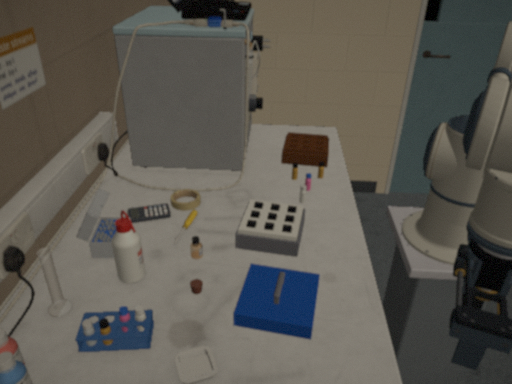

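View pics/wrist0.png

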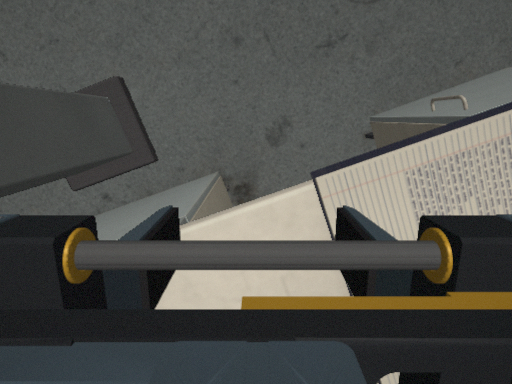

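```bash
cat > h.py <<'E'
import numpy as np, cv2
from bench import status, snapshot, camera_info
from scipy.spatial.transform import Rotation as Ro
def K(ci):
    f=192/np.tan(np.radians(ci["fov_y"]/2)); return f,ci["cx"],ci["cy"]
def camRT(name,st=None):
    ci=camera_info(name)
    if name!="wrist": return ci,np.array(ci["R"]),np.array(ci["t"])
    st=st or status.state()
    Rt=Ro.from_euler("xyz",st["tool_rot"],degrees=True).as_matrix()
    M=np.array(ci["mount"]); Rc=Rt@M[:3,:3]; c=Rt@M[:3,3]+st["eef_pos"]
    return ci,Rc.T,-Rc.T@c
def onplane(name,uv,z,st=None):
    ci,R,t=camRT(name,st); f,cx,cy=K(ci)
    uv=np.atleast_2d(np.array(uv,float)); d=np.c_[(uv[:,0]-cx)/f,(uv[:,1]-cy)/f,np.ones(len(uv))]@R
    c=-R.T@t; z=np.broadcast_to(z,(len(uv),))
    s=(z-c[2])/d[:,2]; return c+s[:,None]*d
def proj(name,X,st=None):
    ci,R,t=camRT(name,st); f,cx,cy=K(ci); X=np.atleast_2d(np.array(X,float))
    p=X@R.T+t; return np.c_[cx+f*p[:,0]/p[:,2],cy+f*p[:,1]/p[:,2]]
def shot(name,fn):
    st=status.state(); im=snapshot(name)[:,:,::-1].copy(); cv2.imwrite("pics/"+fn,im); return st,im
def rel(target_pos,st=None,yaw=None):
    """scaled row toward a world TCP pos (tool pointing down at yaw)"""
    st=st or status.state()
    R=Ro.from_euler("xyz",st["tool_rot"],degrees=True)
    d=R.inv().apply(np.array(target_pos)-st["eef_pos"])/200
    if yaw is None: r=np.zeros(3)
    else: r=(R.inv()*Ro.from_euler("xyz",[180,0,yaw],degrees=True)).as_rotvec()/np.pi
    return np.round(np.r_[d,r],4)
E
python3 - <<'E'
import cv2
a=cv2.imread("pics/scene0.png"); b=cv2.imread("pics/side0.png")
cv2.imwrite("pics/c1.png",cv2.resize(a[120:330,120:350],None,fx=3,fy=2.8,interpolation=cv2.INTER_CUBIC)[:600])
cv2.imwrite("pics/c2.png",cv2.resize(b[120:345,160:360],None,fx=2.6,fy=2.6,interpolation=cv2.INTER_CUBIC))
E
```

```text
(no output)
```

View pics/c1.png

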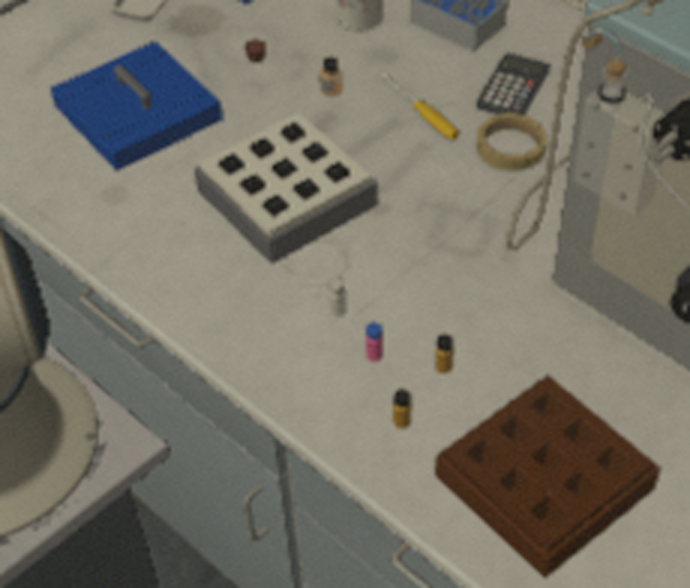

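View pics/c2.png

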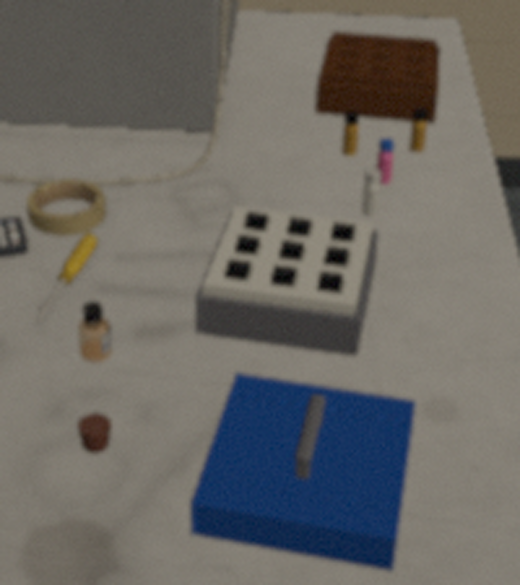

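```bash
python3 - <<'E'
from h import *
im=cv2.imread("pics/scene0.png"); b=cv2.imread("pics/side0.png")
def caps(img,name,x0,x1,y0,y1):
    g=cv2.cvtColor(img,cv2.COLOR_BGR2GRAY)
    m=np.zeros_like(g); m[y0:y1,x0:x1]=(g[y0:y1,x0:x1]<70)*255
    n,l,s,c=cv2.connectedComponentsWithStats(m)
    for i in range(1,n):
        if 8<s[i,4]<400: print(name,s[i],c[i].round(1),onplane(name,c[i],68)[0].round(1))
caps(im,"scene",187,242,160,203)
caps(b,"side",243,300,198,234)
hsv=cv2.cvtColor(im,cv2.COLOR_BGR2HSV)
# vials cap tops rough in scene px
crop=lambda u,v:(120+u/3,120+v/2.8)
for n,u,v in [("white",337,281),("pink",374,326),("ambR",445,339),("ambL",402,394),("stop",256,44),("drop",331,63)]:
    p=crop(u,v); z=60 if n not in("stop",) else 26
    print(n,np.round(p,1),onplane("scene",p,z)[0].round(1))
c2=lambda u,v:(160+u/2.6,120+v/2.6)
for n,u,v,z in [("white",371,172,60),("pink",386,144,60),("ambR",351,118,60),("ambL",419,114,60),("stop",95,420,26),("drop",93,308,60),("lidA",238,376,40),("lidB",413,402,40),("lidC",392,540,40),("lidD",196,506,40),("h1",318,396,70),("h2",303,474,70)]:
    p=c2(u,v); print("side",n,onplane("side",p,z)[0].round(1))
E
```

```text
scene [187 160   7   6  30] [189.5 161.8] [523.1 179.4  68. ]
scene [214 164   7   6  30] [217.1 166.6] [581.   77.1  68. ]
scene [204 170   7   6  30] [206.9 172.4] [530.5  83.8  68. ]
scene [221 171   8   7  31] [224.3 173.8] [572.7  27.2  68. ]
scene [193 175   8   7  32] [196.6 178.1] [481.2  90.2  68. ]
scene [211 177   8   6  30] [214.2 179.6] [523.2  33.9  68. ]
scene [229 178   7   7  32] [231.8 181.1] [565.2 -22.5  68. ]
scene [200 183   8   6  31] [203.7 185.4] [474.2  41.3  68. ]
scene [218 184   8   7  32] [221.4 187.1] [515.  -15.3  68. ]
scene [217 188  25  15 151] [231.2 196.5] [506.9 -77.3  68. ]
scene [208 190   8   7  32] [211.2 192.8] [467.7  -8.   68. ]
side [255 202   8   6  38] [258.2 204.8] [567.  -18.8  68. ]
side [271 204   8   6  38] [274.7 206.9] [517.7 -10.9  68. ]
side [288 207   8   5  38] [291.5 209. ] [468.4  -3.9  68. ]
side [251 211   8   6  41] [254.5 213.7] [575.2  30.5  68. ]
side [268 213   8   7  43] [271.7 216. ] [525.6  38.1  68. ]
side [285 216   9   6  44] [289.2 218.3] [475.5  45.8  68. ]
side [247 221   9   6  47] [251.2 223.4] [581.3  80.1  68. ]
side [265 223   9   7  49] [268.8 225.7] [532.1  87.2  68. ]
side [283 225   8   7  48] [286.6 228.1] [483.2  94.6  68. ]
white [232.3 220.4] [ 432.3 -157.    60. ]
pink [244.7 236.4] [ 411.  -240.1   60. ]
ambR [268.3 241.1] [ 453.7 -315.    60. ]
ambL [254.  260.7] [ 359.2 -334.    60. ]
stop [205.3 135.7] [706.3 286.1  26. ]
drop [230.3 142.5] [725.3 146.3  60. ]
side white [ 429.8 -156.7   60. ]
side pink [ 407.8 -232.2   60. ]
side ambR [ 451.9 -302.5   60. ]
side ambL [ 358.7 -323.2   60. ]
side stop [702.  280.4  26. ]
side drop [724.8 151.3  60. ]
side lidA [570.7 222.6  40. ]
side lidB [402.4 247.2  40. ]
side lidC [430.9 419.5  40. ]
side lidD [595.2 394.6  40. ]
side h1 [493.9 280.6  70. ]
side h2 [506.  380.5  70. ]
```

```bash
python3 - <<'E'
from h import *
print(rel([310,400,250],yaw=110), rel([310,400,250],yaw=81))
E
```

```text
[-7.804e-01 -7.168e-01 -1.820e-01 -3.000e-04  1.000e-04  2.788e-01] [-7.804e-01 -7.168e-01 -1.820e-01 -3.000e-04  2.000e-04  4.399e-01]
```

Request:
{"method": "play_rows", "body": {"plan": [[[-0.16,-0.14,-0.04,0,0,0.045],[-0.31,-0.29,-0.07,0,0,0.09],[-0.47,-0.43,-0.11,0,0,0.135],[-0.62,-0.57,-0.15,0,0,0.18],[-0.78,-0.72,-0.18,0,0,0.225],[-0.78,-0.72,-0.18,0,0,0.27],[-0.78,-0.72,-0.18,0,0,0.31],[-0.78,-0.72,-0.18,0,0,0.355],[-0.78,-0.72,-0.18,0,0,0.4],[-0.78,-0.72,-0.18,0,0,0.44]]]}}

```text
time: 1.15
eef_pos: [309.6, 399.3, 249.5]
tool_rot: [-180.0, 0.1, 80.6]
ft_force: [-0.5, -0.1, 0.0]
finger_gap: 91.6
```

```bash
python3 - <<'E'
from h import *
st=status.state(); print(st["time"],st["eef_pos"],st["tool_rot"])
print(rel([390,205,250],yaw=81))
E
```

```text
1.15 [309.6281939  399.28571946 249.48268066] [-1.79973887e+02  6.39460917e-02  8.06472144e+01]
[-8.932e-01  5.544e-01 -1.800e-03 -1.000e-04  4.000e-04 -2.000e-03]
```

Request:
{"method": "play_rows", "body": {"plan": [[[-0.2,0.25,0,0,0,0],[-0.4,0.5,0,0,0,0],[-0.6,0.73,0,0,0,0],[-0.82,0.99,0,0,0,0],[-0.82,0.99,0,0,0,0],[-0.82,0.99,0,0,0,0],[-0.82,0.99,0,0,0,0],[-0.82,0.99,0,0,0,0]]]}}

```text
time: 1.95
eef_pos: [477.7, 205.8, 249.4]
tool_rot: [-179.9, 0.1, 80.6]
ft_force: [-0.7, -0.4, -0.0]
finger_gap: 91.0
```

```bash
python3 - <<'E'
from h import *
st,im=shot("wrist","w1.png"); print(st["time"],st["eef_pos"],st["tool_rot"],st["qd"].round(2))
print(rel([515,5,250],yaw=81))
E
```

```text
1.95 [477.65873731 205.7833996  249.40173286] [-1.79932282e+02  6.57627210e-02  8.06490651e+01] [ 1.27 -0.28  0.2   0.02  0.03 -0.03]
[-9.623e-01  3.477e-01 -2.000e-03 -3.000e-04  4.000e-04 -1.600e-03]
```

View pics/w1.png

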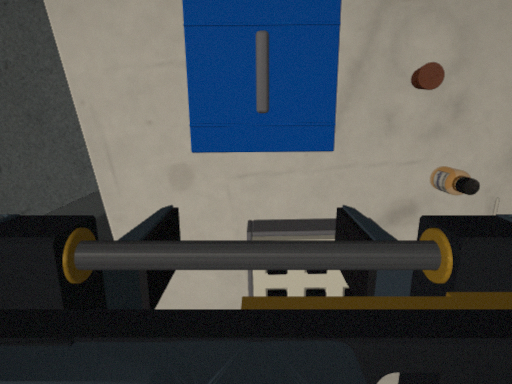

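Request:
{"method": "play_rows", "body": {"plan": [[[-0.24,0.09,0,0,0,0],[-0.48,0.18,0,0,0,0],[-0.72,0.27,0,0,0,0],[-0.96,0.35,0,0,0,0],[-0.96,0.35,0,0,0,0]]]}}

```text
time: 2.5
eef_pos: [516.0, 2.0, 249.7]
tool_rot: [-180.0, 0.1, 80.6]
ft_force: [0.6, 1.4, -0.5]
finger_gap: 91.4
```

Request:
{"method": "play_rows", "body": {"plan": [[[-0.2,0,0,0,0,0],[-0.35,0,0,0,0,0],[-0.35,0,0,0,0,0],[-0.35,0,0,0,0,0],[-0.35,0,0,0,0,0],[-0.35,0,0,0,0,0]]], "gripper": 1, "force": 20}}

```text
time: 3.1
eef_pos: [504.6, -65.7, 249.9]
tool_rot: [-180.0, 0.1, 80.7]
ft_force: [0.4, 0.4, -0.1]
finger_gap: 46.5
```

```bash
python3 - <<'E'
from h import *
st,im=shot("wrist","w2.png"); print(st["time"],st["eef_pos"],st["tool_rot"],st["qd"].round(2),st["finger_gap"])
E
```

```text
3.1 [504.59344404 -65.67927257 249.89357752] [-1.79981515e+02  1.14957403e-01  8.06739434e+01] [-0.38  0.09 -0.1  -0.1   0.04 -0.14] 46.4708149548787
```

View pics/w2.png

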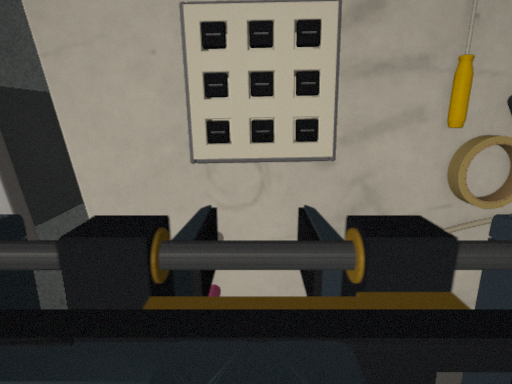

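```bash
cat > tray.py <<'E'
from h import *
def fit(st,im):
    g=cv2.cvtColor(im,cv2.COLOR_BGR2GRAY)
    hsv=cv2.cvtColor(im,cv2.COLOR_BGR2HSV)
    m=((g[:210]<60)*255).astype(np.uint8)
    n,l,s,c=cv2.connectedComponentsWithStats(m)
    C=[]
    for i in range(1,n):
        x,y,w,h,a=s[i]
        if 250<a<1200 and 15<w<40 and 15<h<40: C.append((x+w/2-.5,y+h/2-.5))
    P=onplane("wrist",C,68,st)[:,:2]
    return np.array(C),P
def grid(P,yaw0=-8.8):
    c=P.mean(0); 
    # assign & solve rigid
    a=np.radians(yaw0)
    for _ in range(5):
        R=np.array([[np.cos(a),-np.sin(a)],[np.sin(a),np.cos(a)]])
        q=(P-c)@R; k=np.round(q/50)*50
        kc=k-k.mean(0); pc=P-P.mean(0)
        a=np.arctan2((kc[:,0]*pc[:,1]-kc[:,1]*pc[:,0]).sum(),(kc*pc).sum())
        R=np.array([[np.cos(a),-np.sin(a)],[np.sin(a),np.cos(a)]])
        c=P.mean(0)-R@k.mean(0)
    sc=(kc**2).sum()**.5/(pc**2).sum()**.5
    return c,np.degrees(a),P-(c+k@R.T),k,sc
E
python3 - <<'E'
from tray import *
st=dict(eef_pos=np.array([504.59344404,-65.67927257,249.89357752]),tool_rot=np.array([-179.981515,.114957403,80.6739434]))
im=cv2.imread("pics/w2.png"); C,P=fit(st,im); print(len(C),C.round(1).tolist()); 
c,a,r,k,sc=grid(P); print(c,a,sc); print(np.c_[k,r].round(1))
# white block outline
g=cv2.cvtColor(im,cv2.COLOR_BGR2GRAY); hsv=cv2.cvtColor(im,cv2.COLOR_BGR2HSV)
print(g[100,170:200],g[80,325:350],g[140:170,262])
E
```

```text
9 [[260.5, 34.0], [308.0, 33.0], [213.0, 35.0], [307.0, 83.0], [215.5, 85.0], [261.0, 83.5], [306.5, 130.0], [218.0, 131.0], [262.5, 130.5]]
[526.52192461  34.95123048] -8.175226776918045 1.0083815144395951
[[ -0.   50.   -0.1  -0.5]
 [ 50.   50.   -0.5  -0.5]
 [-50.   50.    0.2  -0.5]
 [ 50.   -0.   -0.5   0. ]
 [-50.   -0.    0.2  -0.2]
 [ -0.    0.   -0.3   0.5]
 [ 50.  -50.   -0.2   0. ]
 [-50.  -50.    0.6   0.8]
 [  0.  -50.    0.5   0.4]]
[147 149 150 150 147 147 147 148 149 151 147 147 150 152 152 138 108  90
  91 122 169 165 169 166 168 165 168 166 167 168] [165 166 165 166 163 167 166 166 165 162 131  85  72  96 143 142 141 140
 143 140 137 138 138 139 139] [  5  11  63 141 163 170 166 168 167 169 167 166 169 166 167 168 168 153
 109  82  82  72 128 143 144 143 146 144 143 142]
```

```bash
cat >> tray.py <<'E'
def block(st,im,z=62,thr=157,x0=150,x1=380,y1=200):
    g=cv2.GaussianBlur(cv2.cvtColor(im,cv2.COLOR_BGR2GRAY),(3,3),0)
    m=np.zeros_like(g); m[:y1,x0:x1]=(g[:y1,x0:x1]>thr)*255
    m=cv2.morphologyEx(m,cv2.MORPH_OPEN,np.ones((3,3)))
    cs,_=cv2.findContours(m,cv2.RETR_EXTERNAL,cv2.CHAIN_APPROX_NONE)
    c=max(cs,key=cv2.contourArea); pts=c[:,0].astype(float)
    pts=pts[(pts[:,1]>1)]
    P=onplane("wrist",pts,z,st)[:,:2]
    r=cv2.minAreaRect(cv2.convexHull(P.astype(np.float32)))
    return r
E
python3 - <<'E'
from tray import *
st=dict(eef_pos=np.array([504.59344404,-65.67927257,249.89357752]),tool_rot=np.array([-179.981515,.114957403,80.6739434]))
im=cv2.imread("pics/w2.png")
for t in (150,154,157,160): print(block(st,im,thr=t))
E
```

```text
((526.6611938476562, 35.11402893066406), (160.2653350830078, 160.2250518798828), 81.76622009277344)
((526.6321411132812, 35.02719497680664), (160.04161071777344, 159.9972381591797), 81.76133728027344)
((526.7085571289062, 35.15080261230469), (159.76043701171875, 159.48785400390625), 81.72028350830078)
((526.8487548828125, 35.18927001953125), (158.78408813476562, 158.98863220214844), 81.7551498413086)
```

```bash
cat >> h.py <<'E'
TC=np.array([526.6,35.1]); TY=np.radians(-8.24)
TR=np.array([[np.cos(TY),-np.sin(TY)],[np.sin(TY),np.cos(TY)]])
def cell(i): return TC+TR@np.array([(i//3-1)*50.,(i%3-1)*50.])
E
python3 - <<'E'
from h import *
for i in range(9): print(i,cell(i).round(1))
print(rel([*cell(0),100],yaw=81.76), status.state()["finger_gap"])
E
```

```text
0 [470.   -7.2]
1 [477.1  42.3]
2 [484.3  91.7]
3 [519.4 -14.4]
4 [526.6  35.1]
5 [533.8  84.6]
6 [568.9 -21.5]
7 [576.1  27.9]
8 [583.2  77.4]
[ 2.628e-01 -2.180e-01  7.489e-01 -1.000e-04  7.000e-04 -6.100e-03] 42.2585420356565
```

Request:
{"method": "play_rows", "body": {"plan": [[[0.1,-0.1,0.2,0,0.0007,-0.006],[0.2,-0.2,0.4,0,0.0007,-0.006],[0.263,-0.218,0.6,0,0.0007,-0.006],[0.263,-0.218,0.75,0,0.0007,-0.006],[0.263,-0.218,0.75,0,0.0007,-0.006],[0.263,-0.218,0.75,0,0.0007,-0.006],[0.263,-0.218,0.75,0,0.0007,-0.006],[0.263,-0.218,0.75,0,0.0007,-0.006]]]}}

```text
time: 3.95
eef_pos: [471.0, -7.4, 101.2]
tool_rot: [179.9, -0.0, 81.7]
ft_force: [0.2, 0.1, 0.2]
finger_gap: 0.6
```

```bash
python3 - <<'E'
from h import *
st,im=shot("wrist","w3.png"); print(st["time"],st["eef_pos"],st["tool_rot"],st["finger_gap"],st["ft_force"])
print(rel([*cell(0),70],yaw=81.76))
E
```

```text
3.95 [471.03485093  -7.44861444 101.22045144] [ 1.79869459e+02 -9.10550847e-03  8.17317576e+01] 0.6407153088104288 [0.23865064 0.09886946 0.15010398]
[ 4.000e-04 -4.900e-03  1.551e-01  6.000e-04 -1.000e-04 -2.000e-04]
```

View pics/w3.png

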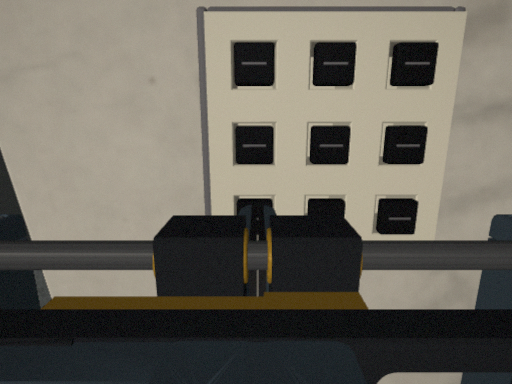

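Request:
{"method": "play_rows", "body": {"plan": [[[0,-0.005,0.08,0,0,0],[0,-0.005,0.14,0,0,0],[0,-0.005,0.155,0,0,0],[0,-0.005,0.165,0,0,0],[0,-0.005,0.168,0,0,0],[0,-0.005,0.168,0,0,0]]]}}

```text
time: 4.6
eef_pos: [469.9, -7.4, 70.1]
tool_rot: [179.8, -0.0, 81.7]
ft_force: [-14.6, -0.1, 58.9]
finger_gap: 0.9
```

```bash
python3 - <<'E'
from h import *
st=status.state(); print(st["eef_pos"],st["ft_force"],st["torque"])
E
```

```text
[469.88537913  -7.41854319  70.07152715] [-14.57743881  -0.09730329  58.94738766] [-0.04781134  2.90994284 -0.01296622]
```

Request:
{"method": "play_rows", "body": {"plan": [[[0,0,-0.06,0,0,0],[0.12,0,-0.06,0,0,0],[0.25,0,-0.06,0,0,0],[0.25,0,-0.05,0,0,0],[0.25,0,-0.02,0,0,0],[0.25,0,-0.005,0,0,0],[0.25,0,0.003,0,0,0],[0.25,0,0.006,0,0,0],[0.25,0,0.006,0,0,0]]]}}

```text
time: 5.5
eef_pos: [477.0, 41.7, 68.8]
tool_rot: [179.8, 0.0, 81.7]
ft_force: [-0.4, 0.2, -0.6]
finger_gap: 0.7
```

Request:
{"method": "play_rows", "body": {"plan": [[[0,0,0.005,0,0,0],[0,0,0.012,0,0,0],[0,0,0.012,0,0,0]]]}}

```text
time: 5.8
eef_pos: [477.0, 41.6, 66.3]
tool_rot: [179.8, 0.0, 81.7]
ft_force: [0.3, 1.1, 0.3]
finger_gap: 0.1
```

Request:
{"method": "play_rows", "body": {"plan": [[[0,0,-0.08,0,0,0],[0.12,0,-0.08,0,0,0],[0.25,0,-0.08,0,0,0],[0.25,0,-0.06,0,0,0],[0.25,0,-0.04,0,0,0],[0.25,0,-0.02,0,0,0],[0.25,0,-0.013,0,0,0],[0.25,0,-0.013,0,0,0]]]}}

```text
time: 6.6
eef_pos: [484.0, 90.6, 68.6]
tool_rot: [179.9, 0.0, 81.7]
ft_force: [-0.2, -0.1, 0.2]
finger_gap: 0.2
```

Request:
{"method": "play_rows", "body": {"plan": [[[0,0,0.005,0,0,0],[0,0,0.012,0,0,0],[0,0,0.012,0,0,0]]]}}

```text
time: 6.9
eef_pos: [484.0, 90.4, 66.1]
tool_rot: [179.9, 0.0, 81.6]
ft_force: [-0.4, 0.5, 0.2]
finger_gap: 0.7
```

Request:
{"method": "play_rows", "body": {"plan": [[[0,0,-0.08,0,0,0],[0,0.12,-0.08,0,0,0],[0,0.25,-0.08,0,0,0],[0,0.25,-0.06,0,0,0],[0,0.25,-0.04,0,0,0],[0,0.25,-0.02,0,0,0],[0,0.25,-0.013,0,0,0],[0,0.25,-0.013,0,0,0]]]}}

```text
time: 7.7
eef_pos: [532.4, 83.2, 70.2]
tool_rot: [179.9, 0.0, 81.7]
ft_force: [-10.4, -2.0, 38.6]
finger_gap: 0.4
```

Request:
{"method": "play_rows", "body": {"plan": [[[0,0,-0.06,0,0,0],[-0.12,0.006,-0.06,0,0,0],[-0.244,0.006,-0.06,0,0,0],[-0.244,0.006,-0.05,0,0,0],[-0.244,0.006,-0.02,0,0,0],[-0.244,0.006,-0.005,0,0,0],[-0.244,0.006,0.003,0,0,0],[-0.244,0.006,0.006,0,0,0],[-0.244,0.006,0.006,0,0,0]]]}}

```text
time: 8.6
eef_pos: [526.5, 35.1, 68.9]
tool_rot: [179.9, 0.0, 81.7]
ft_force: [0.3, -1.2, -1.1]
finger_gap: 0.6
```

Request:
{"method": "play_rows", "body": {"plan": [[[0,0,0.005,0,0,0],[0,0,0.012,0,0,0],[0,0,0.012,0,0,0]]]}}

```text
time: 8.9
eef_pos: [526.6, 35.2, 66.4]
tool_rot: [179.9, 0.0, 81.7]
ft_force: [0.6, 0.1, 0.2]
finger_gap: 0.7
```

Request:
{"method": "play_rows", "body": {"plan": [[[0,0,-0.08,0,0,0],[-0.12,0,-0.08,0,0,0],[-0.25,0,-0.08,0,0,0],[-0.25,0,-0.06,0,0,0],[-0.25,0,-0.04,0,0,0],[-0.25,0,-0.02,0,0,0],[-0.25,0,-0.013,0,0,0],[-0.25,0,-0.013,0,0,0]]]}}

```text
time: 9.7
eef_pos: [519.4, -13.8, 70.1]
tool_rot: [179.8, 0.1, 81.8]
ft_force: [-10.0, -3.0, 37.3]
finger_gap: 0.3
```

Request:
{"method": "play_rows", "body": {"plan": [[[0,0,-0.06,0,0,0],[0,0.12,-0.06,0,0,0],[0,0.25,-0.06,0,0,0],[0,0.25,-0.05,0,0,0],[0,0.25,-0.02,0,0,0],[0,0.25,-0.005,0,0,0],[0,0.25,0.003,0,0,0],[0,0.25,0.006,0,0,0],[0,0.25,0.006,0,0,0]]]}}

```text
time: 10.6
eef_pos: [567.6, -20.3, 70.2]
tool_rot: [179.9, 0.0, 81.8]
ft_force: [-9.0, 3.9, 31.5]
finger_gap: 0.7
```

Request:
{"method": "play_rows", "body": {"plan": [[[0,0,-0.15,0,0,0],[-0.1,-0.05,-0.35,0,0,0],[-0.3,-0.1,-0.55,0,0,0],[-0.5,-0.15,-0.7,0,0,0],[-0.7,-0.2,-0.8,0,0,0],[-0.9,-0.25,-0.9,0,0,0],[-0.95,-0.27,-0.9,0,0,0],[-0.95,-0.27,-0.9,0,0,0]]], "gripper": 0.5}}

```text
time: 11.4
eef_pos: [485.5, -201.3, 250.0]
tool_rot: [179.9, 0.0, 81.6]
ft_force: [-0.8, -0.1, -0.9]
finger_gap: 45.7
```

Request:
{"method": "play_rows", "body": {"plan": [[[-0.2,-0.05,-0.1,0,0,0],[-0.4,-0.1,-0.2,0,0,0],[-0.6,-0.15,-0.3,0,0,0],[-0.8,-0.2,-0.4,0,0,0],[-0.9,-0.26,-0.4,0,0,0],[-0.9,-0.26,-0.4,0,0,0],[-0.9,-0.26,-0.4,0,0,0],[-0.9,-0.26,-0.4,0,0,0]]]}}

```text
time: 12.2
eef_pos: [408.4, -370.0, 329.0]
tool_rot: [180.0, -0.0, 81.7]
ft_force: [-0.2, 0.6, -0.1]
finger_gap: 45.5
```

```bash
python3 - <<'E'
from h import *
st,im=shot("wrist","w4.png"); print({k:st[k] for k in("time","eef_pos","tool_rot","finger_gap")})
np.save("w4.npy",np.r_[st["eef_pos"],st["tool_rot"]])
E
```

```text
{'time': 12.2, 'eef_pos': array([ 408.40057979, -370.04528068,  329.02518875]), 'tool_rot': array([ 1.79955182e+02, -4.94348188e-02,  8.17267205e+01]), 'finger_gap': 45.54261101915058}
```

View pics/w4.png

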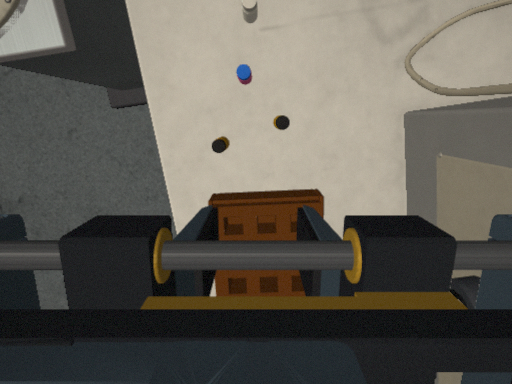

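```bash
python3 - <<'E'
from h import *
im=cv2.imread("pics/w4.png"); v=np.load("w4.npy"); st=dict(eef_pos=v[:3],tool_rot=v[3:])
g=cv2.cvtColor(im,cv2.COLOR_BGR2GRAY); hsv=cv2.cvtColor(im,cv2.COLOR_BGR2HSV)
m=np.zeros_like(g); m[:180,170:400]=((g[:180,170:400]<60)*255)
b=np.zeros_like(g); b[:180,200:300]=cv2.inRange(hsv,(105,120,40),(130,255,255))[:180,200:300]
for nm,mm in(("dark",m),("blue",b)):
    n,l,s,c=cv2.connectedComponentsWithStats(mm)
    for i in range(1,n):
        if s[i,4]>40: print(nm,s[i],c[i].round(1),onplane("wrist",c[i],58,st)[0].round(1))
cv2.imwrite("pics/c3.png",cv2.resize(im[0:170,190:310],None,fx=3.5,fy=3.5,interpolation=cv2.INTER_CUBIC))
E
```

```text
dark [276 116  13  13 139] [281.9 122.2] [ 452.7 -313.9   58. ]
dark [212 139  16  14 160] [219.1 145.3] [ 360.3 -332.9   58. ]
blue [237  65  13  15 162] [243.2  71.8] [ 409.3 -240.7   58. ]
```

View pics/c3.png

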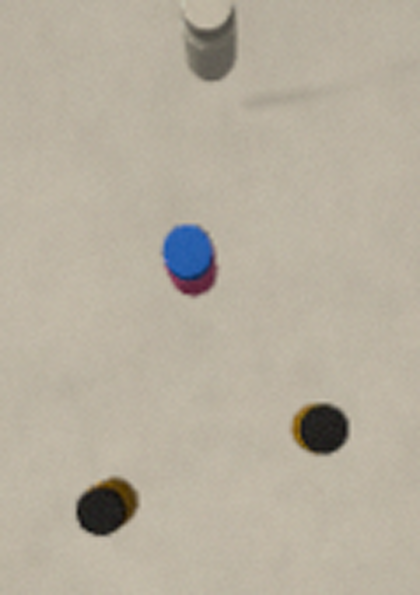

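Request:
{"method": "play_rows", "body": {"plan": [[[0.1,-0.1,0.2,0,0,0],[0.149,-0.2,0.4,0,0,0],[0.149,-0.265,0.6,0,0,0],[0.149,-0.265,0.8,0,0,0],[0.149,-0.265,0.95,0,0,0],[0.149,-0.265,0.95,0,0,0],[0.149,-0.265,0.95,0,0,0]]]}}

```text
time: 12.95
eef_pos: [361.0, -332.5, 139.7]
tool_rot: [180.0, -0.1, 81.8]
ft_force: [-0.4, -0.2, 0.3]
finger_gap: 45.7
```

```bash
python3 - <<'E'
from h import *
print(rel([360.3,-332.9,50],yaw=81.76)); shot("side","s1.png")
st,im=shot("wrist","w5.png")
E
```

```text
[-2.700e-03 -3.300e-03  4.485e-01  2.000e-04 -3.000e-04  2.000e-04]
```

View pics/w5.png

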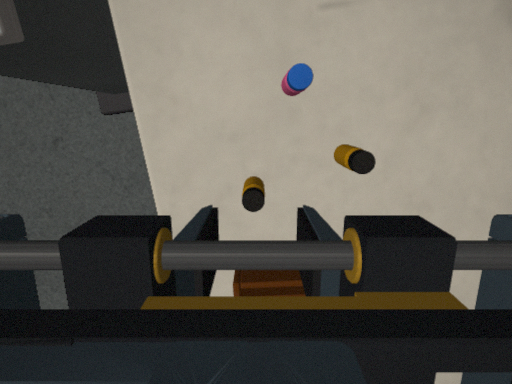

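```bash
python3 - <<'E'
from h import *
im=cv2.imread("pics/w5.png"); g=cv2.cvtColor(im,cv2.COLOR_BGR2GRAY)
m=np.zeros_like(g); m[150:212,225:295]=(g[150:212,225:295]<45)*255
m[140:180,330:380]=(g[140:180,330:380]<45)*255
n,l,s,c=cv2.connectedComponentsWithStats(m)
for i in range(1,n):
    if s[i,4]>60: print(s[i],onplane("wrist",(s[i,0]+s[i,2]/2-.5, s[i,1]+s[i,3]/2-.5),57)[0])
E
```

```text
[348 150  27  24 479] [ 452.38453843 -314.22967945   57.        ]
[243 187  21  24 415] [ 359.03720612 -332.72315408   57.        ]
```

Request:
{"method": "play_rows", "body": {"plan": [[[-0.003,-0.006,0.12,0,0,0],[-0.003,-0.006,0.24,0,0,0],[-0.003,-0.006,0.36,0,0,0],[-0.003,-0.006,0.42,0,0,0],[-0.003,-0.006,0.45,0,0,0],[-0.003,-0.006,0.45,0,0,0]]]}}

```text
time: 13.65
eef_pos: [360.8, -334.4, 51.3]
tool_rot: [179.8, 0.1, 81.8]
ft_force: [0.1, -0.1, 0.1]
finger_gap: 45.9
```

Request:
{"method": "play_rows", "body": {"plan": [[[0,0,0,0,0,0],[0,0,0,0,0,0],[0,0,0,0,0,0],[0,0,0,0,0,0],[0,0,0,0,0,0],[0,0,0,0,0,0]]], "gripper": 1, "force": 20}}

```text
time: 14.25
eef_pos: [361.0, -334.6, 51.6]
tool_rot: [179.8, 0.1, 81.8]
ft_force: [-1.0, 0.7, 6.2]
finger_gap: 18.1
```

Request:
{"method": "play_rows", "body": {"plan": [[[0,0,-0.1,0,0,0],[0,0,-0.25,0,0,0],[0,0,-0.45,0,0,0],[0,0,-0.65,0,0,0],[0,0,-0.75,0,0,0],[0,0,-0.75,0,0,0]]]}}

```text
time: 14.85
eef_pos: [361.4, -335.3, 204.3]
tool_rot: [179.6, 0.3, 81.8]
ft_force: [-0.3, -0.5, -2.0]
finger_gap: 18.5
```

```bash
python3 - <<'E'
from h import *
st,im=shot("side","s2.png"); shot("wrist","w6.png"); print(st["finger_gap"],st["ft_force"])
print(rel([*cell(8),200],yaw=81.76))
cv2.imwrite("pics/c4.png",cv2.resize(im[90:240,220:400],None,fx=4,fy=4,interpolation=cv2.INTER_CUBIC))
E
```

```text
18.472296125350972 [-0.30652809 -0.46316984 -1.96966689]
[2.1957e+00 8.0890e-01 5.4000e-03 1.3000e-03 7.0000e-04 1.0000e-04]
```

View pics/c4.png

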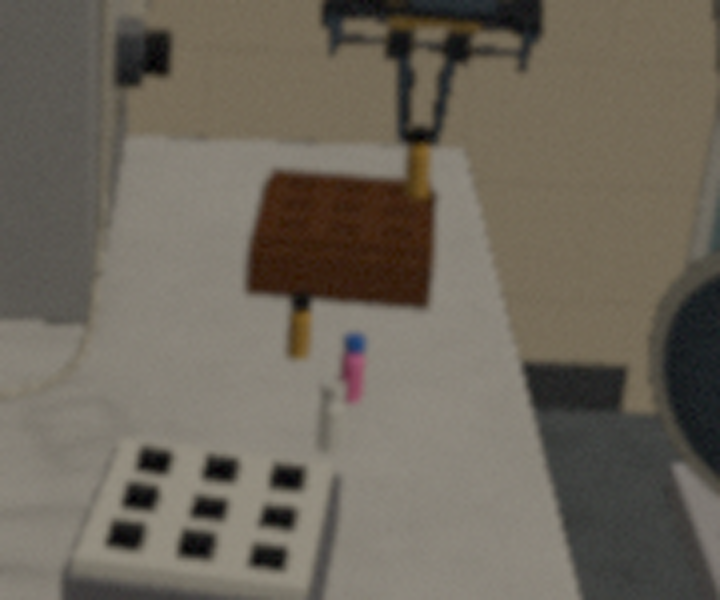

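View pics/w6.png

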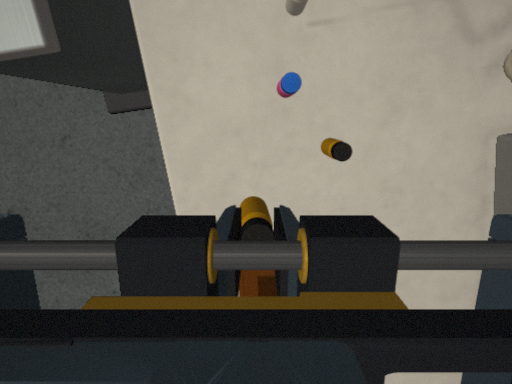

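Request:
{"method": "play_rows", "body": {"plan": [[[0.2,0.07,0,0.0013,0.0007,0],[0.4,0.15,0,0.0013,0.0007,0],[0.6,0.22,0,0.0013,0.0007,0],[0.8,0.29,0,0.0013,0.0007,0],[0.99,0.365,0,0.0013,0.0007,0],[0.99,0.365,0,0.0013,0.0007,0]]]}}

```text
time: 15.55
eef_pos: [461.7, -144.6, 199.7]
tool_rot: [-179.9, -0.1, 82.0]
ft_force: [-0.0, -0.7, -0.7]
finger_gap: 18.7
```

Request:
{"method": "play_rows", "body": {"plan": [[[0.2,0.07,0,0,0,0],[0.4,0.15,0,0,0,0],[0.6,0.22,0,0,0,0],[0.8,0.29,0,0,0,0],[0.99,0.365,0,0,0,0],[0.99,0.365,0,0,0,0]]]}}

```text
time: 16.15
eef_pos: [562.8, 44.5, 198.2]
tool_rot: [-179.8, -0.1, 82.2]
ft_force: [1.0, -0.3, 1.0]
finger_gap: 18.5
```

```bash
python3 - <<'E'
from h import *
print(rel([*cell(8),150],yaw=81.76))
E
```

```text
[ 0.1765  0.0797  0.2413 -0.0011 -0.0008  0.0023]
```

Request:
{"method": "play_rows", "body": {"plan": [[[0.08,0.04,0.05,-0.0011,-0.0008,0.0023],[0.176,0.08,0.15,-0.0011,-0.0008,0.0023],[0.176,0.08,0.24,-0.0011,-0.0008,0.0023],[0.176,0.08,0.28,-0.0011,-0.0008,0.0023],[0.176,0.08,0.28,-0.0011,-0.0008,0.0023],[0.176,0.08,0.28,-0.0011,-0.0008,0.0023],[0.176,0.08,0.28,-0.0011,-0.0008,0.0023]]]}}

```text
time: 16.85
eef_pos: [583.6, 76.9, 143.0]
tool_rot: [179.9, -0.0, 81.7]
ft_force: [0.1, 0.7, 0.3]
finger_gap: 18.8
```

```bash
python3 - <<'E'
from h import *
st,im=shot("wrist","w7.png"); print(st["eef_pos"],rel([*cell(8),73.6],st,yaw=81.76))
shot("side","s3.png"); s=cv2.imread("pics/s3.png")
cv2.imwrite("pics/c5.png",cv2.resize(s[100:250,200:340],None,fx=4,fy=4,interpolation=cv2.INTER_CUBIC))
E
```

```text
[583.61591074  76.85507725 143.01626514] [ 2.500e-03 -2.600e-03  3.471e-01  3.000e-04 -0.000e+00 -2.000e-04]
```

View pics/w7.png

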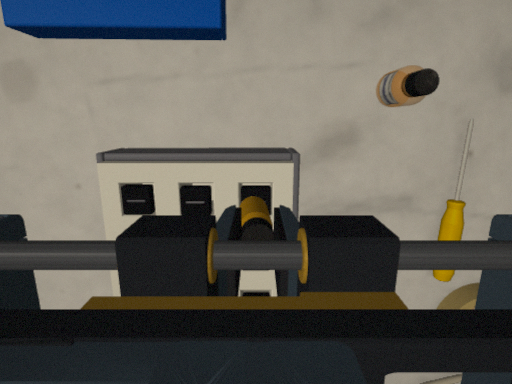

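View pics/c5.png

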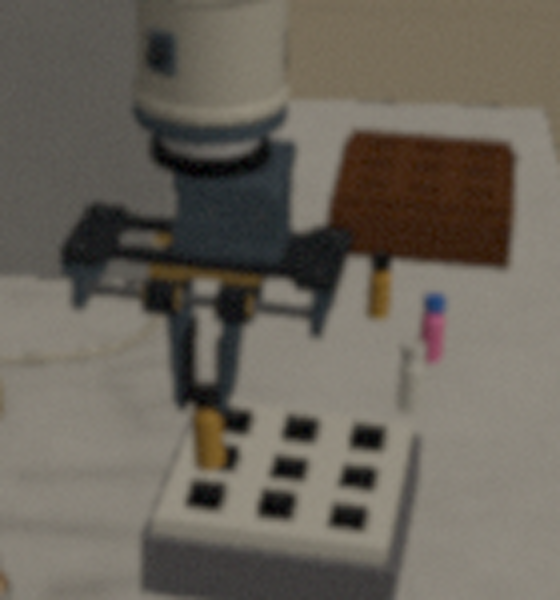

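Request:
{"method": "play_rows", "body": {"plan": [[[-0.005,-0.0026,0.05,0,0,0],[-0.005,-0.0026,0.09,0,0,0],[-0.005,-0.0026,0.11,0,0,0],[-0.005,-0.0026,0.13,0,0,0],[-0.005,-0.0026,0.15,0,0,0],[-0.005,-0.0026,0.17,0,0,0],[-0.005,-0.0026,0.19,0,0,0],[-0.005,-0.0026,0.21,0,0,0]]]}}

```text
time: 17.75
eef_pos: [583.0, 76.2, 100.7]
tool_rot: [179.9, -0.0, 81.7]
ft_force: [-2.0, -0.3, 2.1]
finger_gap: 18.3
```

Request:
{"method": "play_rows", "body": {"plan": [[[0,0,0.02,0,0,0],[0,0,0.04,0,0,0],[0,0,0.06,0,0,0],[0,0,0.08,0,0,0],[0,0,0.1,0,0,0],[0,0,0.12,0,0,0],[0,0,0.134,0,0,0],[0,0,0.134,0,0,0]]]}}

```text
time: 18.55
eef_pos: [583.0, 76.2, 73.7]
tool_rot: [179.9, -0.0, 81.7]
ft_force: [-0.9, -0.5, 1.0]
finger_gap: 18.6
```

Request:
{"method": "play_rows", "body": {"plan": [[[0,0,0,0,0,0],[0,0,0,0,0,0],[0,0,0,0,0,0],[0,0,-0.03,0,0,0],[0,0,-0.08,0,0,0],[0,0,-0.12,0,0,0],[0,0,-0.12,0,0,0]]], "gripper": 0.55}}

```text
time: 19.25
eef_pos: [583.9, 76.2, 99.4]
tool_rot: [179.8, -0.0, 81.7]
ft_force: [0.5, 0.1, 0.7]
finger_gap: 41.1
```

Request:
{"method": "play_rows", "body": {"plan": [[[0,0,0,0,0,0],[0,0,0,0,0,0],[0,0,0,0,0,0],[0,0,0,0,0,0],[0,0,0,0,0,0],[0,0,0,0,0,0]]], "gripper": 1}}

```text
time: 19.85
eef_pos: [583.9, 76.2, 99.3]
tool_rot: [179.8, -0.0, 81.7]
ft_force: [0.6, -1.0, -0.2]
finger_gap: 0.2
```

Press gently to z ≈ 81.5 (vial top should be at 82).

Request:
{"method": "play_rows", "body": {"plan": [[[0,0,0.04,0,0,0],[0,0,0.07,0,0,0],[0,0,0.08,0,0,0],[0,0,0.086,0,0,0],[0,0,0.089,0,0,0],[0,0,0.089,0,0,0]]]}}

```text
time: 20.45
eef_pos: [585.0, 76.2, 82.5]
tool_rot: [179.7, -0.0, 81.7]
ft_force: [-2.1, -0.4, 18.7]
finger_gap: 0.4
```

Request:
{"method": "play_rows", "body": {"plan": [[[0,0,-0.15,0,0,0],[-0.1,-0.02,-0.35,0,0,0],[-0.3,-0.06,-0.5,0,0,0],[-0.5,-0.1,-0.5,0,0,0],[-0.7,-0.14,-0.5,0,0,0],[-0.9,-0.17,-0.5,0,0,0],[-1,-0.19,-0.5,0,0,0],[-1,-0.19,-0.5,0,0,0]]], "gripper": 0.5}}

```text
time: 21.25
eef_pos: [517.2, -118.5, 181.9]
tool_rot: [179.7, -0.0, 81.6]
ft_force: [-1.1, -0.1, -0.4]
finger_gap: 45.6
```

Request:
{"method": "play_rows", "body": {"plan": [[[-0.2,-0.04,0,0,0,0],[-0.4,-0.08,0,0,0,0],[-0.6,-0.12,0,0,0,0],[-0.8,-0.15,0,0,0,0],[-1,-0.19,0,0,0,0],[-1,-0.19,0,0,0,0],[-1,-0.19,0,0,0,0]]]}}

```text
time: 21.95
eef_pos: [450.3, -310.8, 181.2]
tool_rot: [179.7, -0.1, 81.5]
ft_force: [-0.5, 1.0, 0.2]
finger_gap: 45.6
```

```bash
python3 - <<'E'
from h import *
print(rel([452.5,-314.1,50],yaw=81.76), rel([452.5,-314.1,120],yaw=81.76))
E
```

```text
[-1.560e-02  9.900e-03  6.562e-01  1.600e-03 -3.000e-04 -1.500e-03] [-1.520e-02  1.160e-02  3.062e-01  1.600e-03 -3.000e-04 -1.500e-03]
```

Request:
{"method": "play_rows", "body": {"plan": [[[-0.015,0.011,0.1,0.0016,0,-0.0015],[-0.015,0.011,0.25,0.0016,0,-0.0015],[-0.0155,0.011,0.4,0.0016,0,-0.0015],[-0.0155,0.01,0.52,0.0016,0,-0.0015],[-0.0155,0.01,0.6,0.0016,0,-0.0015],[-0.0155,0.01,0.658,0.0016,0,-0.0015],[-0.0155,0.01,0.658,0.0016,0,-0.0015],[-0.0155,0.01,0.658,0.0016,0,-0.0015]]]}}

```text
time: 22.75
eef_pos: [453.0, -313.7, 50.1]
tool_rot: [180.0, -0.1, 81.8]
ft_force: [-0.6, -0.2, 0.3]
finger_gap: 45.6
```

Request:
{"method": "play_rows", "body": {"plan": [[[0,0,0,0,0,0],[0,0,0,0,0,0],[0,0,0,0,0,0],[0,0,0,0,0,0],[0,0,0,0,0,0],[0,0,0,0,0,0]]], "gripper": 1}}

```text
time: 23.35
eef_pos: [453.1, -313.9, 50.4]
tool_rot: [180.0, -0.0, 81.8]
ft_force: [-1.1, -0.0, 6.7]
finger_gap: 18.6
```

Request:
{"method": "play_rows", "body": {"plan": [[[0,0,-0.1,0,0,0],[0,0,-0.25,0,0,0],[0,0,-0.45,0,0,0],[0,0,-0.65,0,0,0],[0,0,-0.75,0,0,0],[0,0,-0.75,0,0,0]]]}}

```text
time: 23.95
eef_pos: [454.2, -314.9, 203.3]
tool_rot: [179.7, 0.1, 81.8]
ft_force: [1.1, -0.1, -0.6]
finger_gap: 18.3
```

```bash
python3 - <<'E'
from h import *
print(rel([*cell(2),200],yaw=81.76))
E
```

```text
[ 2.0341e+00 -1.4080e-01  1.1500e-02  1.6000e-03  7.0000e-04  3.0000e-04]
```

Request:
{"method": "play_rows", "body": {"plan": [[[0.2,-0.01,0,0.0016,0.0007,0],[0.4,-0.03,0,0.0016,0.0007,0],[0.6,-0.04,0,0.0016,0.0007,0],[0.8,-0.055,0,0.0016,0.0007,0],[1,-0.07,0,0.0016,0.0007,0],[1,-0.07,0,0.0016,0.0007,0]]]}}

```text
time: 24.55
eef_pos: [467.8, -110.9, 201.7]
tool_rot: [-179.9, -0.1, 82.0]
ft_force: [-1.0, -0.0, -0.5]
finger_gap: 18.3
```

Request:
{"method": "play_rows", "body": {"plan": [[[0.2,-0.01,0,0,0,0],[0.4,-0.03,0,0,0,0],[0.6,-0.04,0,0,0,0],[0.8,-0.055,0,0,0,0],[1,-0.07,0,0,0,0],[1,-0.07,0,0,0,0],[1,-0.07,0,0,0,0]]]}}

```text
time: 25.25
eef_pos: [481.5, 89.3, 201.3]
tool_rot: [-179.8, -0.1, 82.1]
ft_force: [0.6, 1.0, -0.8]
finger_gap: 18.3
```

```bash
python3 - <<'E'
from h import *
print(rel([*cell(2),140],yaw=81.76))
E
```

```text
[ 1.360e-02  1.330e-02  3.063e-01 -1.200e-03 -3.000e-04  1.900e-03]
```

Request:
{"method": "play_rows", "body": {"plan": [[[0.014,0.013,0.1,-0.0012,-0.0003,0.0019],[0.014,0.013,0.2,-0.0012,-0.0003,0.0019],[0.014,0.013,0.28,-0.0012,-0.0003,0.0019],[0.014,0.013,0.306,-0.0012,-0.0003,0.0019],[0.014,0.013,0.306,-0.0012,-0.0003,0.0019],[0.014,0.013,0.306,-0.0012,-0.0003,0.0019]]]}}

```text
time: 25.85
eef_pos: [484.6, 91.2, 140.5]
tool_rot: [180.0, -0.0, 81.7]
ft_force: [-0.1, 0.5, 1.1]
finger_gap: 18.6
```

```bash
python3 - <<'E'
from h import *
print(rel([*cell(2),72.5],yaw=81.76))
E
```

```text
[ 2.300e-03 -2.100e-03  3.402e-01  2.000e-04 -0.000e+00 -3.000e-04]
```

Request:
{"method": "play_rows", "body": {"plan": [[[0.002,-0.002,0.05,0,0,0],[0.002,-0.002,0.09,0,0,0],[0.002,-0.002,0.11,0,0,0],[0.002,-0.002,0.13,0,0,0],[0.002,-0.002,0.15,0,0,0],[0.002,-0.002,0.17,0,0,0],[0.002,-0.002,0.19,0,0,0],[0.002,-0.002,0.21,0,0,0]]]}}

```text
time: 26.65
eef_pos: [484.2, 91.7, 98.2]
tool_rot: [180.0, -0.0, 81.7]
ft_force: [-1.2, 0.1, 1.2]
finger_gap: 18.7
```

Request:
{"method": "play_rows", "body": {"plan": [[[0,0,0.02,0,0,0],[0,0,0.04,0,0,0],[0,0,0.06,0,0,0],[0,0,0.08,0,0,0],[0,0,0.1,0,0,0],[0,0,0.12,0,0,0],[0,0,0.13,0,0,0],[0,0,0.13,0,0,0]]]}}

```text
time: 27.45
eef_pos: [484.4, 91.8, 72.3]
tool_rot: [180.0, -0.0, 81.7]
ft_force: [-1.0, 0.7, 7.3]
finger_gap: 18.8
```

Request:
{"method": "play_rows", "body": {"plan": [[[0,0,0,0,0,0],[0,0,0,0,0,0],[0,0,0,0,0,0],[0,0,-0.03,0,0,0],[0,0,-0.1,0,0,0],[0,0,-0.25,0,0,0],[0,0,-0.4,0,0,0],[0,0,-0.55,0,0,0],[0,0,-0.55,0,0,0]]], "gripper": 0.55}}

```text
time: 28.35
eef_pos: [486.3, 91.9, 186.1]
tool_rot: [179.6, -0.1, 81.7]
ft_force: [-0.4, -1.2, -0.9]
finger_gap: 40.7
```

```bash
python3 - <<'E'
from h import *
shot("wrist","w8.png")
print(rel([409.3,-240.7,200],yaw=81.76))
E
```

```text
[-1.700e+00 -1.363e-01 -8.140e-02  1.500e-03 -3.000e-04 -3.000e-04]
```

View pics/w8.png

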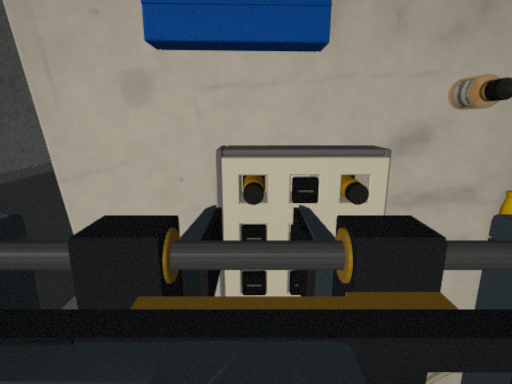

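Request:
{"method": "play_rows", "body": {"plan": [[[-0.2,-0.02,0,0.0015,0,0],[-0.4,-0.03,0,0.0015,0,0],[-0.6,-0.05,0,0.0015,0,0],[-0.8,-0.06,0,0.0015,0,0],[-1,-0.08,0,0.0015,0,0],[-1,-0.08,0,0.0015,0,0]]], "gripper": 0.5}}

```text
time: 29.0
eef_pos: [439.4, -107.3, 183.1]
tool_rot: [-179.9, -0.0, 81.5]
ft_force: [0.5, 0.3, -0.1]
finger_gap: 45.6
```

Request:
{"method": "play_rows", "body": {"plan": [[[-0.2,-0.02,0,0,0,0],[-0.4,-0.03,0,0,0,0],[-0.6,-0.05,0,0,0,0],[-0.69,-0.057,0,0,0,0],[-0.69,-0.057,0,0,0,0],[-0.69,-0.057,0,0,0,0]]]}}

```text
time: 29.6
eef_pos: [407.4, -241.4, 182.4]
tool_rot: [-179.9, -0.1, 81.5]
ft_force: [0.2, 0.5, -0.1]
finger_gap: 45.6
```

```bash
python3 - <<'E'
from h import *
st,im=shot("wrist","w9.png"); np.save("w9.npy",np.r_[st["eef_pos"],st["tool_rot"]])
hsv=cv2.cvtColor(im,cv2.COLOR_BGR2HSV)
b=cv2.inRange(hsv,(105,120,40),(130,255,255)); b[215:]=0; b[:60]=0
n,l,s,c=cv2.connectedComponentsWithStats(b)
for i in range(1,n):
    if s[i,4]>60: print(s[i],onplane("wrist",c[i],58,st)[0])
print(rel([409.3,-240.7,50],st,yaw=81.76))
E
```

```text
[249 177  19  20 304] [ 409.24983558 -239.54529582   58.        ]
[ 3.80e-03  1.05e-02  6.62e-01 -8.00e-04 -4.00e-04 -1.70e-03]
```

View pics/w9.png

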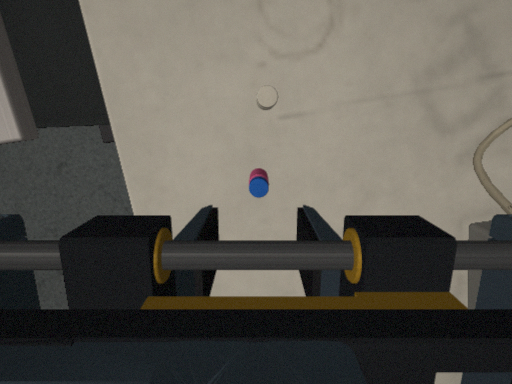

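Request:
{"method": "play_rows", "body": {"plan": [[[0.007,0.01,0.1,-0.0008,-0.0004,-0.0017],[0.007,0.01,0.25,-0.0008,-0.0004,-0.0017],[0.007,0.01,0.4,-0.0008,-0.0004,-0.0017],[0.007,0.01,0.52,-0.0008,-0.0004,-0.0017],[0.007,0.01,0.6,-0.0008,-0.0004,-0.0017],[0.007,0.01,0.662,-0.0008,-0.0004,-0.0017],[0.007,0.01,0.662,-0.0008,-0.0004,-0.0017],[0.007,0.01,0.662,-0.0008,-0.0004,-0.0017]]]}}

```text
time: 30.45
eef_pos: [409.6, -238.9, 50.3]
tool_rot: [-180.0, -0.0, 81.9]
ft_force: [-0.3, -0.1, 0.7]
finger_gap: 45.4
```

Request:
{"method": "play_rows", "body": {"plan": [[[0,0,0,0,0,0],[0,0,0,0,0,0],[0,0,0,0,0,0],[0,0,0,0,0,0],[0,0,0,0,0,0],[0,0,0,0,0,0]]], "gripper": 1}}

```text
time: 31.05
eef_pos: [409.7, -239.0, 50.5]
tool_rot: [-180.0, -0.0, 81.9]
ft_force: [-1.6, 0.0, 6.6]
finger_gap: 18.5
```

Request:
{"method": "play_rows", "body": {"plan": [[[0,0,-0.1,0,0,0],[0,0,-0.25,0,0,0],[0,0,-0.45,0,0,0],[0,0,-0.65,0,0,0],[0,0,-0.75,0,0,0],[0,0,-0.75,0,0,0]]]}}

```text
time: 31.65
eef_pos: [410.8, -239.9, 203.1]
tool_rot: [179.8, 0.1, 81.9]
ft_force: [0.1, 0.4, -0.6]
finger_gap: 18.5
```

```bash
python3 - <<'E'
from h import *
print(rel([*cell(7),200],yaw=81.76))
v=np.load("w9.npy"); st=dict(eef_pos=v[:3],tool_rot=v[3:]); print("white",onplane("wrist",(267,97),60,st))
E
```

```text
[1.4426e+00 6.2830e-01 1.5100e-02 1.4000e-03 7.0000e-04 6.0000e-04]
white [[ 429.59733789 -157.74306897   60.        ]]
```

Request:
{"method": "play_rows", "body": {"plan": [[[0.18,0.08,0,0.0014,0.0007,0],[0.36,0.16,0,0.0014,0.0007,0],[0.54,0.235,0,0.0014,0.0007,0],[0.72,0.314,0,0.0014,0.0007,0],[0.72,0.314,0,0.0014,0.0007,0]]]}}

```text
time: 32.15
eef_pos: [494.7, -102.8, 202.0]
tool_rot: [-179.9, -0.1, 82.0]
ft_force: [0.1, -0.5, 0.1]
finger_gap: 18.8
```

Request:
{"method": "play_rows", "body": {"plan": [[[0.18,0.08,0,0,0,0],[0.36,0.16,0,0,0,0],[0.54,0.235,0,0,0,0],[0.72,0.314,0,0,0,0],[0.72,0.314,0,0,0,0],[0.72,0.314,0,0,0,0]]]}}

```text
time: 32.75
eef_pos: [576.3, 31.2, 200.8]
tool_rot: [-179.8, -0.0, 82.1]
ft_force: [-0.7, -0.1, -0.9]
finger_gap: 18.7
```

```bash
python3 - <<'E'
from h import *
print(rel([*cell(7),140],yaw=81.76))
E
```

```text
[-1.670e-02  2.200e-03  3.042e-01 -9.000e-04 -2.000e-04  2.000e-03]
```

Request:
{"method": "play_rows", "body": {"plan": [[[-0.012,0.002,0.1,-0.0009,-0.0002,0.002],[-0.012,0.002,0.2,-0.0009,-0.0002,0.002],[-0.012,0.002,0.28,-0.0009,-0.0002,0.002],[-0.012,0.002,0.304,-0.0009,-0.0002,0.002],[-0.012,0.002,0.304,-0.0009,-0.0002,0.002],[-0.012,0.002,0.304,-0.0009,-0.0002,0.002]]]}}

```text
time: 33.35
eef_pos: [576.3, 28.3, 140.6]
tool_rot: [180.0, 0.0, 81.7]
ft_force: [-0.7, 0.9, -0.4]
finger_gap: 18.4
```

```bash
python3 - <<'E'
from h import *
print(rel([*cell(7),72.5],yaw=81.76))
E
```

```text
[-1.800e-03 -1.200e-03  3.406e-01  2.000e-04  0.000e+00 -2.000e-04]
```

Request:
{"method": "play_rows", "body": {"plan": [[[0.003,-0.001,0.05,0,0,0],[0.003,-0.001,0.09,0,0,0],[0.003,-0.001,0.11,0,0,0],[0.003,-0.001,0.13,0,0,0],[0.003,-0.001,0.15,0,0,0],[0.003,-0.001,0.17,0,0,0],[0.003,-0.001,0.19,0,0,0],[0.003,-0.001,0.21,0,0,0]]]}}

```text
time: 34.15
eef_pos: [576.2, 28.9, 98.3]
tool_rot: [180.0, 0.0, 81.7]
ft_force: [-0.6, -0.6, 1.5]
finger_gap: 18.6
```

Request:
{"method": "play_rows", "body": {"plan": [[[0,0,0.02,0,0,0],[0,0,0.04,0,0,0],[0,0,0.06,0,0,0],[0,0,0.08,0,0,0],[0,0,0.1,0,0,0],[0,0,0.12,0,0,0],[0,0,0.13,0,0,0],[0,0,0.13,0,0,0]]]}}

```text
time: 34.95
eef_pos: [576.5, 28.9, 72.5]
tool_rot: [179.9, 0.0, 81.7]
ft_force: [-1.7, 0.2, 5.6]
finger_gap: 18.9
```

Request:
{"method": "play_rows", "body": {"plan": [[[0,0,0,0,0,0],[0,0,0,0,0,0],[0,0,0,0,0,0],[0,0,-0.03,0,0,0],[0,0,-0.1,0,0,0],[0,0,-0.25,0,0,0],[0,0,-0.4,0,0,0],[0,0,-0.55,0,0,0],[0,0,-0.55,0,0,0]]], "gripper": 0.55}}

```text
time: 35.85
eef_pos: [578.4, 28.8, 186.8]
tool_rot: [179.6, -0.0, 81.7]
ft_force: [0.6, 0.3, -0.0]
finger_gap: 41.2
```

```bash
python3 - <<'E'
from h import *
print(rel([429.8,-157.5,190],yaw=81.76))
E
```

```text
[-1.0288e+00 -6.0110e-01 -2.1400e-02  2.4000e-03 -2.0000e-04 -2.0000e-04]
```

Request:
{"method": "play_rows", "body": {"plan": [[[-0.2,-0.12,0,0.0024,0,0],[-0.4,-0.24,0,0.0024,0,0],[-0.6,-0.36,0,0.0024,0,0],[-0.8,-0.48,0,0.0024,0,0],[-1,-0.6,0,0.0024,0,0],[-1,-0.6,0,0.0024,0,0],[-1,-0.6,0,0.0024,0,0]]], "gripper": 0.5}}

```text
time: 36.55
eef_pos: [430.4, -152.5, 185.7]
tool_rot: [180.0, -0.0, 81.6]
ft_force: [-0.0, 0.8, 0.0]
finger_gap: 45.7
```

```bash
python3 - <<'E'
from h import *
st,im=shot("wrist","w10.png"); np.save("w10.npy",np.r_[st["eef_pos"],st["tool_rot"]])
print(rel([429.8,-157.6,50],st,yaw=81.76))
E
```

```text
[-2.620e-02  8.000e-04  6.787e-01  0.000e+00 -2.000e-04 -9.000e-04]
```

View pics/w10.png

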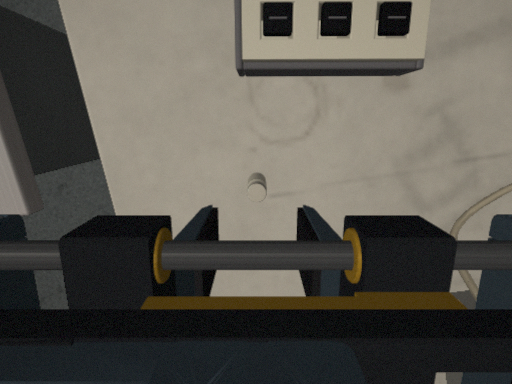

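```bash
python3 - <<'E'
from h import *
v=np.load("w10.npy"); st=dict(eef_pos=v[:3],tool_rot=v[3:]); print("white",onplane("wrist",(257.5,192.5),60,st))
im=cv2.imread("pics/w10.png"); cv2.imwrite("pics/c6.png",cv2.resize(im[160:212,230:290],None,fx=8,fy=8,interpolation=cv2.INTER_CUBIC))
E
```

```text
white [[ 430.92090004 -156.91149663   60.        ]]
```

View pics/c6.png

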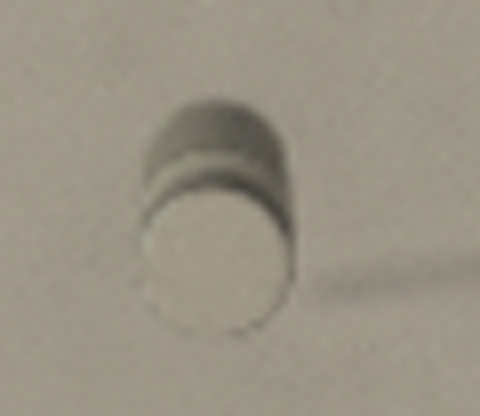

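Request:
{"method": "play_rows", "body": {"plan": [[[-0.024,0.004,0.1,0,0,-0.0009],[-0.024,0.004,0.25,0,0,-0.0009],[-0.024,0.004,0.4,0,0,-0.0009],[-0.024,0.004,0.52,0,0,-0.0009],[-0.024,0.004,0.62,0,0,-0.0009],[-0.024,0.004,0.678,0,0,-0.0009],[-0.024,0.004,0.678,0,0,-0.0009],[-0.024,0.004,0.678,0,0,-0.0009]]]}}

```text
time: 37.4
eef_pos: [431.7, -155.9, 50.2]
tool_rot: [180.0, -0.1, 81.9]
ft_force: [0.5, 0.3, 0.2]
finger_gap: 45.7
```

Request:
{"method": "play_rows", "body": {"plan": [[[0,0,0,0,0,0],[0,0,0,0,0,0],[0,0,0,0,0,0],[0,0,0,0,0,0],[0,0,0,0,0,0],[0,0,0,0,0,0]]], "gripper": 1}}

```text
time: 38.0
eef_pos: [431.9, -156.0, 50.4]
tool_rot: [180.0, -0.0, 81.9]
ft_force: [1.5, -0.1, 4.4]
finger_gap: 18.9
```

Request:
{"method": "play_rows", "body": {"plan": [[[0,0,-0.1,0,0,0],[0,0,-0.25,0,0,0],[0,0,-0.45,0,0,0],[0,0,-0.65,0,0,0],[0,0,-0.75,0,0,0],[0,0,-0.75,0,0,0]]]}}

```text
time: 38.6
eef_pos: [433.0, -156.8, 202.9]
tool_rot: [179.7, 0.0, 81.9]
ft_force: [-0.3, 0.3, -1.3]
finger_gap: 18.6
```

```bash
python3 - <<'E'
from h import *
print(rel([*cell(1),200],yaw=81.76))
E
```

```text
[1.0164e+00 7.8400e-02 1.4200e-02 1.6000e-03 3.0000e-04 8.0000e-04]
```

Request:
{"method": "play_rows", "body": {"plan": [[[0.2,0.02,0,0.0016,0.0003,0.0008],[0.4,0.03,0,0.0016,0.0003,0.0008],[0.6,0.05,0,0.0016,0.0003,0.0008],[0.8,0.065,0,0.0016,0.0003,0.0008],[1,0.08,0,0.0016,0.0003,0.0008],[1,0.08,0,0.0016,0.0003,0.0008],[1,0.08,0,0.0016,0.0003,0.0008]]]}}

```text
time: 39.3
eef_pos: [476.4, 39.6, 201.8]
tool_rot: [-179.9, 0.0, 81.9]
ft_force: [-0.5, 0.7, -0.5]
finger_gap: 18.9
```

```bash
python3 - <<'E'
from h import *
print(rel([*cell(1),140],yaw=81.76))
E
```

```text
[ 1.380e-02  2.100e-03  3.091e-01 -6.000e-04  1.000e-04  7.000e-04]
```

Request:
{"method": "play_rows", "body": {"plan": [[[0.018,0.002,0.1,-0.0006,0,0.0007],[0.018,0.002,0.2,-0.0006,0,0.0007],[0.018,0.002,0.28,-0.0006,0,0.0007],[0.018,0.002,0.309,-0.0006,0,0.0007],[0.018,0.002,0.309,-0.0006,0,0.0007],[0.018,0.002,0.309,-0.0006,0,0.0007]]]}}

```text
time: 39.9
eef_pos: [477.4, 42.6, 140.5]
tool_rot: [180.0, 0.0, 81.7]
ft_force: [0.8, 0.1, 0.6]
finger_gap: 18.8
```

```bash
python3 - <<'E'
from h import *
print(rel([*cell(1),72.4],yaw=81.76))
E
```

```text
[-1.700e-03 -1.400e-03  3.403e-01  2.000e-04  1.000e-04 -2.000e-04]
```

Request:
{"method": "play_rows", "body": {"plan": [[[0.003,-0.001,0.05,0,0,0],[0.003,-0.001,0.09,0,0,0],[0.003,-0.001,0.11,0,0,0],[0.003,-0.001,0.13,0,0,0],[0.003,-0.001,0.15,0,0,0],[0.003,-0.001,0.17,0,0,0],[0.003,-0.001,0.19,0,0,0],[0.003,-0.001,0.21,0,0,0]]]}}

```text
time: 40.7
eef_pos: [477.3, 43.2, 98.2]
tool_rot: [180.0, 0.0, 81.7]
ft_force: [-1.0, 0.2, 1.1]
finger_gap: 18.7
```

Request:
{"method": "play_rows", "body": {"plan": [[[0,0,0.02,0,0,0],[0,0,0.04,0,0,0],[0,0,0.06,0,0,0],[0,0,0.08,0,0,0],[0,0,0.1,0,0,0],[0,0,0.12,0,0,0],[0,0,0.13,0,0,0],[0,0,0.13,0,0,0]]]}}

```text
time: 41.5
eef_pos: [477.4, 43.2, 72.2]
tool_rot: [180.0, 0.0, 81.7]
ft_force: [-1.0, -0.7, 8.5]
finger_gap: 18.8
```

Request:
{"method": "play_rows", "body": {"plan": [[[0,0,0,0,0,0],[0,0,0,0,0,0],[0,0,0,0,0,0],[0,0,-0.03,0,0,0],[0,0,-0.1,0,0,0],[0,0,-0.25,0,0,0],[0,0,-0.4,0,0,0],[0,0,-0.6,0,0,0],[0,0,-0.8,0,0,0],[0,0,-0.8,0,0,0]]], "gripper": 0.55}}

```text
time: 42.5
eef_pos: [479.7, 43.2, 237.4]
tool_rot: [179.5, -0.0, 81.7]
ft_force: [0.6, 0.4, -1.2]
finger_gap: 40.7
```

```bash
python3 - <<'E'
from h import *
print(status.state()["eef_pos"])
st,im=shot("side","s4.png"); _,a=shot("scene","sc4.png")
o=np.hstack([cv2.resize(im[130:350,190:360],None,fx=2.3,fy=2.3),cv2.resize(a[110:330,120:290],None,fx=2.3,fy=2.3)]); cv2.imwrite("pics/c7.png",o)
E
```

```text
[479.68299013  43.20946657 237.35578783]
```

View pics/c7.png

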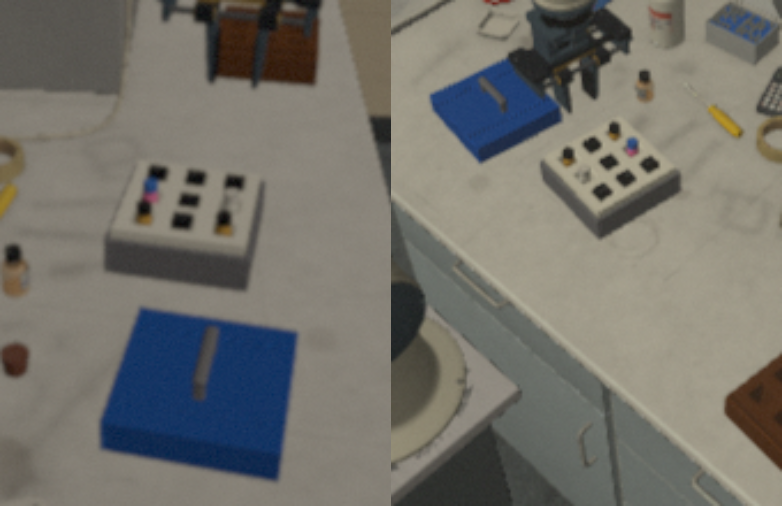

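```bash
python3 - <<'E'
import cv2,numpy as np
a=cv2.imread("pics/sc4.png")[180:384,190:440]; b=cv2.imread("pics/s4.png")[110:250,180:360]
f=lambda x,s:cv2.convertScaleAbs(cv2.resize(x,None,fx=s,fy=s,interpolation=cv2.INTER_CUBIC),alpha=1.4)
cv2.imwrite("pics/c8.png",f(a,2.9)); cv2.imwrite("pics/c9.png",f(b,4))
E
```

```text
(no output)
```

View pics/c8.png

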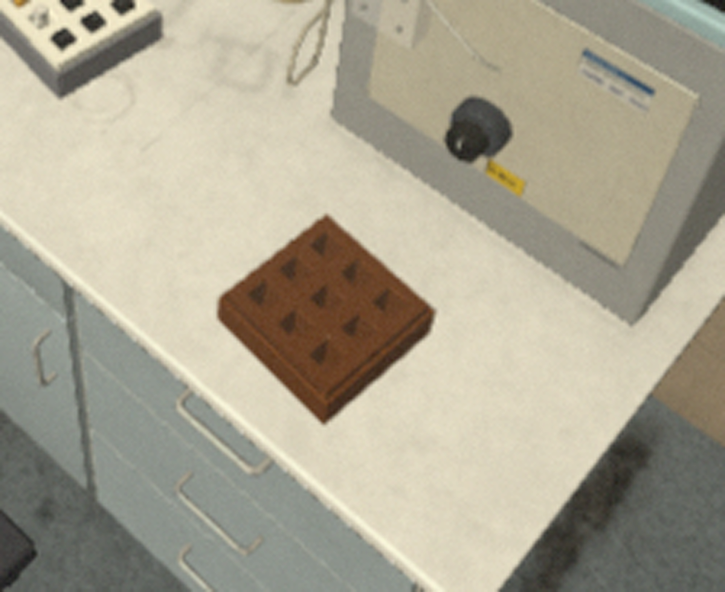

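View pics/c9.png

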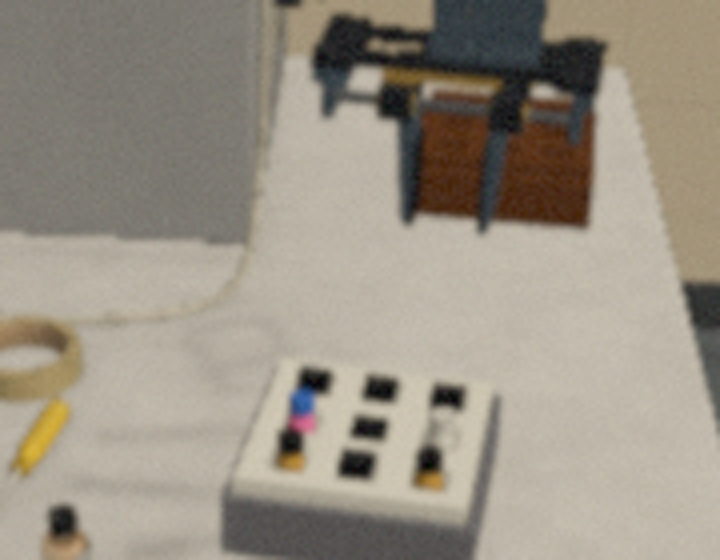

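Request:
{"method": "play_rows", "body": {"plan": [[[0.2,-0.03,-0.12,0.0025,0,0],[0.4,-0.06,-0.25,0.0025,0,0],[0.6,-0.08,-0.37,0.0025,0,0],[0.78,-0.11,-0.5,0.0025,0,0],[0.78,-0.11,-0.5,0.0025,0,0],[0.78,-0.11,-0.5,0.0025,0,0],[0.78,-0.11,-0.5,0.0025,0,0]]], "gripper": 0.4}}

```text
time: 43.3
eef_pos: [477.4, 200.0, 331.7]
tool_rot: [-179.6, 0.1, 81.7]
ft_force: [-0.5, 0.3, 0.9]
finger_gap: 54.7
```

```bash
python3 - <<'E'
from h import *
st,im=shot("wrist","w11.png"); np.save("w11.npy",np.r_[st["eef_pos"],st["tool_rot"]]); print(st["eef_pos"],st["tool_rot"])
E
```

```text
[477.4018432  199.99877664 331.66182596] [-1.79580856e+02  7.86224977e-02  8.16984072e+01]
```

View pics/w11.png

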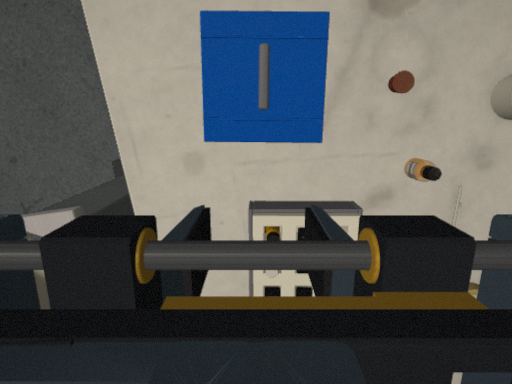

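```bash
cat > lid.py <<'E'
from h import *
def lidfit(st,im,z0=0.0):
    hsv=cv2.cvtColor(im,cv2.COLOR_BGR2HSV)
    b=cv2.inRange(hsv,(105,120,30),(130,255,255)); b[212:]=0
    cs,_=cv2.findContours(b,cv2.RETR_EXTERNAL,cv2.CHAIN_APPROX_NONE)
    c=max(cs,key=cv2.contourArea); P=onplane("wrist",c[:,0].astype(float),z0+40,st)[:,:2]
    R1=cv2.minAreaRect(cv2.convexHull(P.astype(np.float32)))
    f=np.zeros_like(b); cv2.drawContours(f,[c],-1,255,-1)
    f=cv2.erode(f,np.ones((5,5)))
    h=cv2.inRange(hsv,(0,0,0),(180,100,255))&f
    h=cv2.morphologyEx(h,cv2.MORPH_OPEN,np.ones((3,3)))
    cs,_=cv2.findContours(h,cv2.RETR_EXTERNAL,cv2.CHAIN_APPROX_NONE)
    c=max(cs,key=cv2.contourArea); P=onplane("wrist",c[:,0].astype(float),z0+70,st)[:,:2]
    R2=cv2.minAreaRect(cv2.convexHull(P.astype(np.float32)))
    return R1,R2
E
python3 - <<'E'
from lid import *
v=np.load("w11.npy"); st=dict(eef_pos=v[:3],tool_rot=v[3:]); print(*lidfit(st,cv2.imread("pics/w11.png")),sep="\n")
E
```

```text
((502.15093994140625, 317.9111328125), (174.2484893798828, 173.88015747070312), 81.164306640625)
((502.11907958984375, 317.6319274902344), (82.26553344726562, 12.045424461364746), 81.76954650878906)
```

```bash
python3 - <<'E'
from h import *
print(rel([502.1,317.8,140],yaw=81.6))
E
```

```text
[ 6.027e-01  4.310e-02  9.580e-01 -2.300e-03  4.000e-04  4.000e-04]
```

Request:
{"method": "play_rows", "body": {"plan": [[[0.15,0.01,0.2,-0.0023,0,0],[0.3,0.02,0.4,-0.0023,0,0],[0.45,0.03,0.6,-0.0023,0,0],[0.603,0.043,0.8,-0.0023,0,0],[0.603,0.043,0.958,-0.0023,0,0],[0.603,0.043,0.958,-0.0023,0,0],[0.603,0.043,0.958,-0.0023,0,0]]]}}

```text
time: 44.05
eef_pos: [502.0, 316.7, 140.1]
tool_rot: [-179.9, 0.1, 81.6]
ft_force: [0.8, 0.4, 1.0]
finger_gap: 54.7
```

```bash
python3 - <<'E'
from h import *
st,im=shot("wrist","w12.png"); print(st["eef_pos"],st["tool_rot"],rel([502.1,317.8,46],st,yaw=81.6))
E
```

```text
[502.0254654  316.7163165  140.08732569] [-1.79926443e+02  1.33133306e-01  8.16054314e+01] [ 6.500e-03  2.000e-04  4.704e-01 -4.000e-04  7.000e-04  0.000e+00]
```

View pics/w12.png

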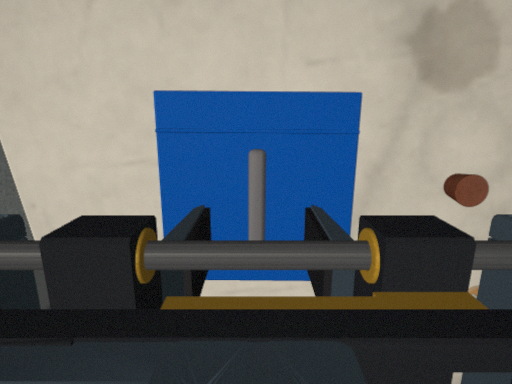

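Request:
{"method": "play_rows", "body": {"plan": [[[0.0065,0,0.1,0,0.0005,0],[0.0065,0,0.2,0,0.0005,0],[0.0065,0,0.3,0,0.0005,0],[0.0065,0,0.38,0,0.0005,0],[0.0065,0,0.44,0,0.0005,0],[0.0065,0,0.47,0,0.0005,0],[0.0065,0,0.47,0,0.0005,0]]]}}

```text
time: 44.8
eef_pos: [503.3, 318.1, 47.6]
tool_rot: [179.9, -0.1, 81.6]
ft_force: [0.0, -0.2, -0.0]
finger_gap: 54.4
```

Request:
{"method": "play_rows", "body": {"plan": [[[0,0,0,0,0,0],[0,0,0,0,0,0],[0,0,0,0,0,0],[0,0,0,0,0,0],[0,0,0,0,0,0],[0,0,0,0,0,0],[0,0,0,0,0,0]]], "gripper": 1, "force": 40}}

```text
time: 45.5
eef_pos: [503.1, 318.1, 47.7]
tool_rot: [180.0, -0.1, 81.6]
ft_force: [-2.2, -0.1, 3.1]
finger_gap: 13.8
```

Request:
{"method": "play_rows", "body": {"plan": [[[0,0,-0.05,0,0,0],[0,0,-0.15,0,0,0],[0,0,-0.3,0,0,0],[0,0,-0.45,0,0,0],[0,0,-0.6,0,0,0],[0,0,-0.72,0,0,0],[0,0,-0.72,0,0,0]]]}}

```text
time: 46.2
eef_pos: [504.5, 318.8, 195.5]
tool_rot: [179.7, -0.2, 81.6]
ft_force: [0.6, -0.3, -2.8]
finger_gap: 13.6
```

```bash
python3 - <<'E'
from h import *
st,im=shot("wrist","w13.png"); print(st["finger_gap"],st["eef_pos"],st["tool_rot"],rel([*TC,190],st,yaw=81.76))
_,s=shot("side","s5.png"); cv2.imwrite("pics/c10.png",cv2.resize(s[60:360,180:400],None,fx=2,fy=2))
E
```

```text
13.59145151167035 [504.52935355 318.75215967 195.50260425] [179.6807812   -0.23838165  81.57157813] [-1.3869e+00  3.1690e-01  2.3500e-02  1.8000e-03 -1.3000e-03 -1.1000e-03]
```

View pics/w13.png

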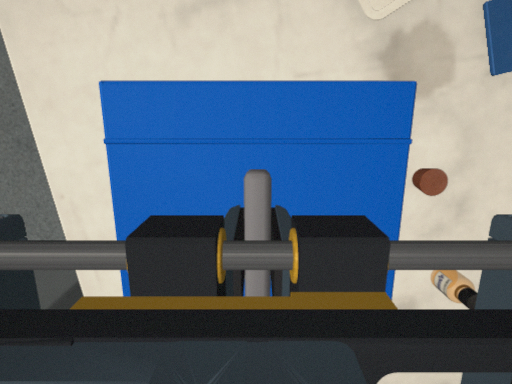

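View pics/c10.png

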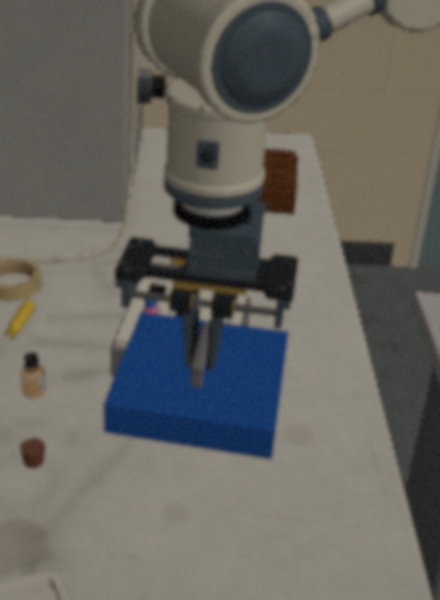

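```bash
cat >> lid.py <<'E'
def inhand(st,im,dz=47.7):
    hsv=cv2.cvtColor(im,cv2.COLOR_BGR2HSV)
    b=cv2.inRange(hsv,(105,120,30),(130,255,255)); b[200:]=0
    cs,_=cv2.findContours(b,cv2.RETR_EXTERNAL,cv2.CHAIN_APPROX_NONE)
    c=max(cs,key=cv2.contourArea); f=np.zeros_like(b); cv2.drawContours(f,[c],-1,255,-1)
    x,y,w,h=cv2.boundingRect(c)
    cols=np.arange(x+12,x+w-12); top=np.array([np.argmax(f[:,k]>0) for k in cols])-.5
    p=np.polyfit(cols,top,1); keep=abs(np.polyval(p,cols)-top)<2; p=np.polyfit(cols[keep],top[keep],1)
    z=st["eef_pos"][2]-dz+40
    A,B=onplane("wrist",[(x,np.polyval(p,x)),(x+w-1,np.polyval(p,x+w-1))],z,st)[:,:2]
    d=B-A; yaw=np.degrees(np.arctan2(d[1],d[0])); n=np.array([-d[1],d[0]])/np.hypot(*d)
    cen=(A+B)/2-88*n
    return yaw,np.hypot(*d),cen, cen-st["eef_pos"][:2]
E
python3 - <<'E'
from lid import *
st=dict(eef_pos=np.array([504.52935355,318.75215967,195.50260425]),tool_rot=np.array([179.6807812,-0.23838165,81.57157813]))
print(inhand(st,cv2.imread("pics/w13.png")))
E
```

```text
(np.float64(-8.397001399670204), np.float64(173.2019054573342), array([505.44816967, 317.77244476]), array([ 0.91881612, -0.97971491]))
```

Request:
{"method": "play_rows", "body": {"plan": [[[-0.17,0.04,0,0.0018,-0.0013,-0.001],[-0.34,0.08,0,0.0018,-0.0013,-0.001],[-0.51,0.12,0,0.0018,-0.0013,-0.001],[-0.7,0.16,0,0.0018,-0.0013,-0.001],[-0.7,0.16,0,0.0018,-0.0013,-0.001]]]}}

```text
time: 46.8
eef_pos: [513.3, 170.8, 190.3]
tool_rot: [-179.6, 0.3, 81.6]
ft_force: [-0.1, 0.2, -2.3]
finger_gap: 13.7
```

Request:
{"method": "play_rows", "body": {"plan": [[[-0.17,0.04,0,0,0,0],[-0.34,0.08,0,0,0,0],[-0.51,0.12,0,0,0,0],[-0.68,0.158,0,0,0,0],[-0.68,0.158,0,0,0,0],[-0.68,0.158,0,0,0,0]]]}}

```text
time: 47.4
eef_pos: [524.1, 31.4, 189.8]
tool_rot: [-179.5, 0.3, 81.5]
ft_force: [0.3, 0.4, -1.3]
finger_gap: 13.4
```

```bash
python3 - <<'E'
from h import *
t=TC+TR@np.array([-0.2,0.5])
st=status.state(); print(st["eef_pos"],st["tool_rot"],rel([*t,155],st,yaw=81.76))
E
```

```text
[524.08537591  31.40523891 189.77501709] [-179.49047216    0.28640898   81.49394965] [ 0.0235  0.0102  0.1737 -0.0028  0.0016 -0.0015]
```

Request:
{"method": "play_rows", "body": {"plan": [[[0.0235,0.01,0.06,-0.0028,0.0016,-0.0015],[0.0235,0.01,0.12,-0.0028,0.0016,-0.0015],[0.0235,0.01,0.18,-0.0028,0.0016,-0.0015],[0.0235,0.01,0.21,-0.0028,0.0016,-0.0015],[0.0235,0.01,0.21,-0.0028,0.0016,-0.0015],[0.0235,0.01,0.21,-0.0028,0.0016,-0.0015],[0.0235,0.01,0.21,-0.0028,0.0016,-0.0015]]]}}

```text
time: 48.1
eef_pos: [526.7, 35.6, 148.2]
tool_rot: [180.0, -0.0, 81.8]
ft_force: [0.0, 0.6, -1.9]
finger_gap: 13.7
```

```bash
python3 - <<'E'
from lid import *
t=TC+TR@np.array([-0.2,0.5])
st,im=shot("wrist","w14.png"); print(st["eef_pos"],st["tool_rot"],rel([*t,97.7],st,yaw=81.76)); print(inhand(st,im))
_,a=shot("side","s6.png");_,b=shot("scene","sc6.png")
cv2.imwrite("pics/c11.png",np.hstack([cv2.resize(a[120:270,200:330],None,fx=3,fy=3),cv2.resize(b[110:260,150:280],None,fx=3,fy=3)]))
E
```

```text
[526.68065355  35.58897547 148.169903  ] [ 1.79962654e+02 -5.06020068e-03  8.17614242e+01] [ 0.000e+00 -1.200e-03  2.523e-01  2.000e-04 -0.000e+00  0.000e+00]
(np.float64(-8.266020834533997), np.float64(172.85443684322613), array([527.26486778,  34.57137313]), array([ 0.58421422, -1.01760234]))
```

View pics/c11.png

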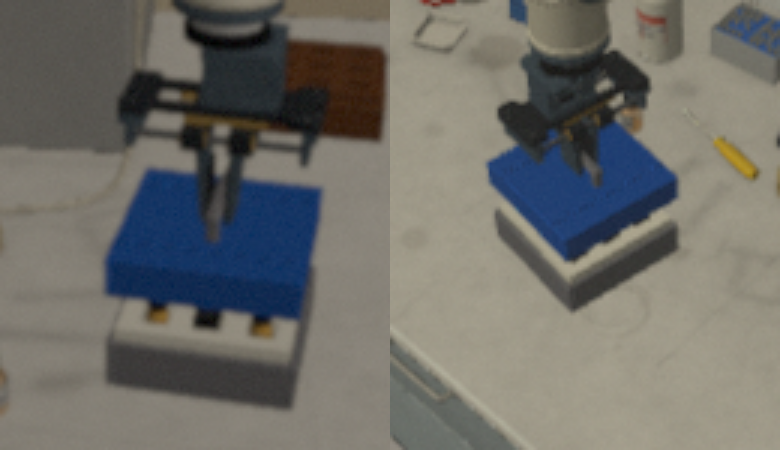

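View pics/w14.png

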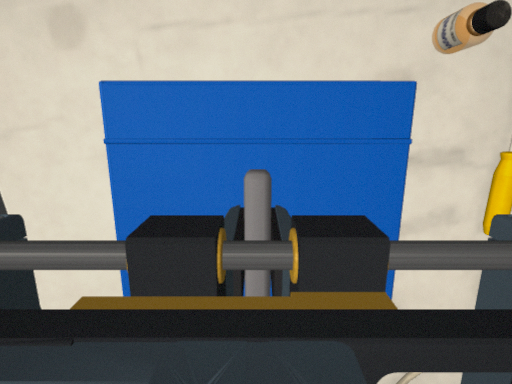

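Request:
{"method": "play_rows", "body": {"plan": [[[0,-0.001,0.05,0,0,0],[0,-0.001,0.1,0,0,0],[0,-0.001,0.14,0,0,0],[0,-0.001,0.16,0,0,0],[0,-0.001,0.175,0,0,0],[0,-0.001,0.185,0,0,0],[0,-0.001,0.195,0,0,0],[0,-0.001,0.2,0,0,0]]]}}

```text
time: 49.05
eef_pos: [526.5, 35.6, 108.1]
tool_rot: [180.0, -0.0, 81.8]
ft_force: [-0.0, 1.0, -1.9]
finger_gap: 14.0
```

Request:
{"method": "play_rows", "body": {"plan": [[[0,0,0.01,0,0,0],[0,0,0.02,0,0,0],[0,0,0.03,0,0,0],[0,0,0.04,0,0,0],[0,0,0.048,0,0,0],[0,0,0.048,0,0,0]]]}}

```text
time: 49.65
eef_pos: [526.4, 35.6, 98.3]
tool_rot: [180.0, -0.0, 81.8]
ft_force: [-0.0, 0.5, -1.5]
finger_gap: 13.7
```

Request:
{"method": "play_rows", "body": {"plan": [[[0,0,0.002,0,0,0],[0,0,0.004,0,0,0],[0,0,0.004,0,0,0]]]}}

```text
time: 49.95
eef_pos: [526.4, 35.6, 97.7]
tool_rot: [180.0, -0.0, 81.8]
ft_force: [-2.5, -0.8, 1.9]
finger_gap: 13.7
```

Contact. Release and retreat straight up.

Request:
{"method": "play_rows", "body": {"plan": [[[0,0,0,0,0,0],[0,0,0,0,0,0],[0,0,0,0,0,0],[0,0,0,0,0,0],[0,0,-0.05,0,0,0],[0,0,-0.15,0,0,0],[0,0,-0.35,0,0,0],[0,0,-0.6,0,0,0],[0,0,-0.8,0,0,0],[0,0,-0.95,0,0,0]]], "gripper": 0.4}}

```text
time: 50.95
eef_pos: [526.6, 35.6, 291.4]
tool_rot: [179.8, -0.0, 81.8]
ft_force: [0.1, 0.2, -0.2]
finger_gap: 54.8
```

Request:
{"method": "play_rows", "body": {"plan": [[[-0.2,0,-0.1,0.001,0,0],[-0.4,0,-0.2,0.001,0,0],[-0.55,0,-0.3,0.001,0,0],[-0.55,0,-0.4,0.001,0,0],[-0.55,0,-0.5,0.001,0,0],[-0.55,0,-0.5,0.001,0,0],[-0.55,0,-0.5,0.001,0,0],[-0.55,0,-0.5,0.001,0,0]]]}}

```text
time: 51.75
eef_pos: [509.9, -73.0, 390.8]
tool_rot: [-180.0, -0.0, 81.8]
ft_force: [0.2, -1.0, -0.7]
finger_gap: 54.7
```

```bash
python3 - <<'E'
from lid import *
st,im=shot("wrist","w15.png"); print(st["eef_pos"],st["tool_rot"]); print(*lidfit(st,im,50),sep="\n")
_,a=shot("side","s7.png");_,b=shot("scene","sc7.png")
cv2.imwrite("pics/c12.png",np.hstack([cv2.resize(a[120:270,200:330],None,fx=3,fy=3),cv2.resize(b[110:260,150:280],None,fx=3,fy=3)]))
E
```

```text
[509.93690227 -72.99236249 390.75595388] [-1.79971782e+02 -3.02340326e-02  8.17778756e+01]
((527.0791015625, 35.17792510986328), (172.63958740234375, 174.2394561767578), 81.76876831054688)
((526.859130859375, 35.22616195678711), (81.34400177001953, 12.507425308227539), 81.76948547363281)
```

View pics/c12.png

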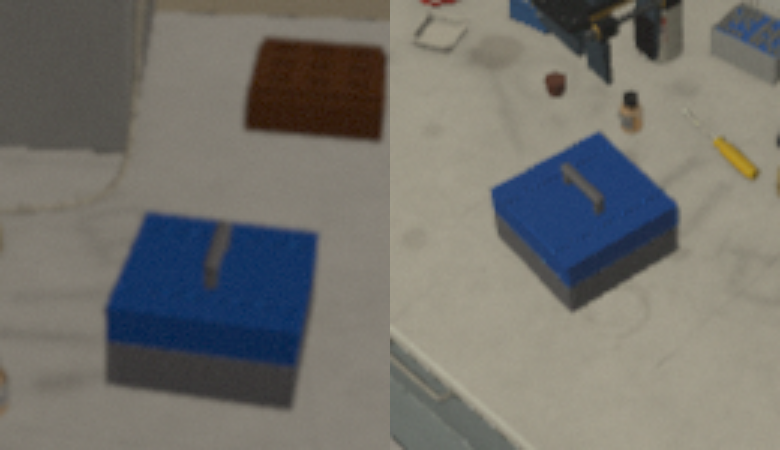

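View pics/w15.png

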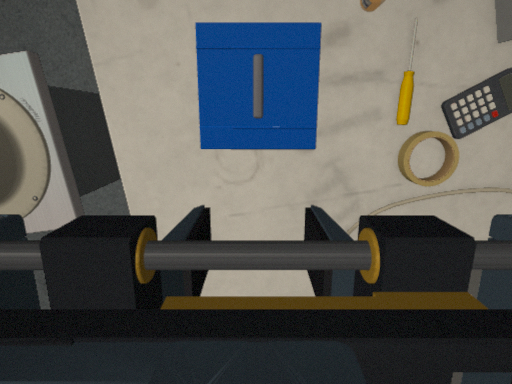

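```bash
python3 - <<'E'
from h import *
from bench import order
print(order.finish_job()); print(status.state()["time"])
from lid import *
st,im=shot("wrist","w16.png"); print(*lidfit(st,im,50),sep="\n")
E
```

```text
the job is handed in; nothing more can be done
None
the job is handed in; nothing more can be done
```

The job is handed in at about 52 s on the robot's clock. All four vials on the worktop are in empty wells and the cover is down on the tray.

- **Wells:** I pressed six caps. Wells 0, 3, 5 and 6 did not move, and wells 1, 2 and 4 sank. That accounts for all four full wells, so I took 7 and 8 as empty by count without pressing them.
- **Vials:** Four were present: two amber, one pink and one whitish. They went into wells 8 and 2 (amber), 7 (pink) and 1 (whitish), with their bases about 22 mm above the tray's origin. For well 8 I pressed the vial's top afterwards and met firm contact at 82.5 mm (82 expected). The other three reached full depth with a contact force of 5.6 to 8.5 N. I searched the pictures for a fifth vial and found none.
- **Cover:** It went on without jamming and met the ledge at the expected height. The last wrist picture put its centre about 0.5 mm from the tray's centre, with both turned the same way. The side and scene pictures show it sitting level on the ledge.
- **Not disturbed:** The dropper bottle and stopper were not touched and look unmoved. The gripper was open and well above the tray when I handed in.

No check failed. My first press, on well 0, peaked at about 59 N at the wrist, under the 120 N limit. I pressed the rest more gently. A picture check after handing in was not possible because the robot no longer responds.

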